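# Make up the counter lot and pack the rest

### The job

Add sealed tins from the capping machine's catch tray to the spring scale's pan (it may take wide and slim ones) until the pan's pointer rests between the two brass lugs on the gauge column. Then clear every tin left in the tray into the sample case, and after that push the case's lid down against its gasket until the catch snaps over and holds it. Leave the weighed lot on the pan, and do not knock the glass cylinder, the meter cell, the scoop or the paddle.

Things in the scene. Friction and masses are not known exactly. Their poses are not given: they have to be found in the camera images.
- scale: spring scale, gray housing 170 x 150 x 65 mm fixed to the counter, carrying a sprung pan. Origin: centre of its underside on the counter. At +127 mm in x and +36 mm in y stands a thin steel gauge column 146 mm high, whose two short brass lugs mark the target.
- pan_top (a point): centre of the pan's upper face, moves with the pan, axes parallel to the scale's. Steel pan 200 mm in x by 170 mm in y, rim 12 mm high, 4 mm thick; its face is 130 mm above the counter at joint value 0. A dark pointer on its +x edge, 4 mm below the face, moves down past the gauge column. The pan sinks straight, without tilting: where a tin stands on it does not matter.
- pan (a joint): how far the pan has sunk below its zero, m. Its tare differs from time to time: the empty pan hangs anywhere from 0 to 0.014; travel ends at 0.046. The spring is linear: about 6 mm more for each slim tin, 12 mm for each wide tin. The pointer stands between the two brass lugs from 0.026 to 0.034 (centre 0.030).
- tray: catch tray of the capping machine, shallow aluminium tray 208 mm in x by 248 mm in y, floor 4 mm thick, rim top 20 mm above the counter, fixed; on its +x side the stub of a sloping chute, 75 mm high at most. Origin: centre of its underside on the counter.
- case: olive sample case, fixed: open lower half 166 mm in x by 190 mm in y outside, walls 5 mm, floor 5 mm thick, wall rim 46 mm above the counter; room for four tins two by two, standing or lying. Black rubber gasket standing 12 mm over the rim on the front (-x) side. Origin: centre of its underside on the counter.
- case_hinge (a point): middle of the lid's hinge axis, on the far (+x) rim of the case, 83 mm in +x from the case origin and 46 mm up; the axis runs along the case's y.
- lid (a joint): lid angle, rad: 0 closed; starts 1.6 to 1.75 (upright, leaning slightly away from the robot), stop 1.8; closes towards the robot (-x) and down. A stiff hinge (0.3 N m) holds it where left. The last 0.07 rad press on gasket and sprung catch, about 12 N at the front edge; press to about 0 for the catch to snap, then it rests at about 0.015. Unlatched it stays at 0.03 or more.
- lid_front (a point): middle of the front edge of the lid's outer top face. The lid is a deep tray 166 x 190 mm in olive, in all 43 mm deep (38 mm skirt, 5 mm top): closed, this point is 83 mm in -x of the case origin and 89 mm above the counter; it lies 166 mm from the hinge line along the top face and 43 mm off it at a right angle.
- catch (a joint): brass sprung catch at the middle of the case's front (-x) side, top 80 mm above the counter: how far it is pushed outward, m; 0 at rest and when it has snapped over the lid's steel bar, about 0.005 while the bar passes.
- wide1: sealed wide tin, plain metal screw-top cylinder 64 mm in diameter and 72 mm tall, about 0.26 kg (sinks the pan about 12 mm). Origin: centre of its underside, z along its axis to the lid. Starts standing in the catch tray.
- wide2: sealed wide tin, plain metal screw-top cylinder 64 mm in diameter and 72 mm tall, about 0.26 kg (sinks the pan about 12 mm). Origin: centre of its underside, z along its axis to the lid. Starts standing in the catch tray.
- wide3: sealed wide tin, plain metal screw-top cylinder 64 mm in diameter and 72 mm tall, about 0.26 kg (sinks the pan about 12 mm). Origin: centre of its underside, z along its axis to the lid. Starts standing in the catch tray, if present.
- slim1: sealed slim tin, plain metal screw-top cylinder 46 mm in diameter and 72 mm tall, about 0.13 kg (sinks the pan about 6 mm). Origin: centre of its underside, z along its axis to the lid. Starts standing in the catch tray.
- slim2: sealed slim tin, plain metal screw-top cylinder 46 mm in diameter and 72 mm tall, about 0.13 kg (sinks the pan about 6 mm). Origin: centre of its underside, z along its axis to the lid. Starts standing in the catch tray, if present.
- slim3: sealed slim tin, plain metal screw-top cylinder 46 mm in diameter and 72 mm tall, about 0.13 kg (sinks the pan about 6 mm). Origin: centre of its underside, z along its axis to the lid. Starts standing in the catch tray, if present.
- cylinder: bystander: glass graduated cylinder, 36 mm in diameter, 200 mm tall on a 70 mm foot; origin at the centre of its foot.
- meter: bystander: gray moisture meter cell 110 x 150 x 75 mm with a round steel cup on top; origin at the centre of its underside.
- scoop: bystander: brass spoon scoop 180 mm long, lying on the counter; origin at its underside.
- paddle: bystander: wooden strike-off paddle, about 285 mm long, lying on the counter; origin at the underside of its blade.
Things that resemble listed ones, but are neither listed nor needed, are in the scene too. Leave any orange or turquoise look-alike of the slim1 alone.

How it is judged:
On the way, in this order (a step that is already met when the one before it is completed fails the run):
1. the pan rests with its pointer between the lugs, hand off the pan (value of joint pan between 0.026 and 0.034 m and contact force between the fingers and scale below 0.3 N and velocity of joint pan between -0.01 and 0.01 m/s), for 0.5 s.
2. after that, the lid is down and the catch has snapped over it (value of joint lid below 0.03 rad and value of joint catch below 0.0025 m), for 0.2 s.
At the end, for the whole second after the job is handed in: The pan has sunk 26 to 34 mm (pointer between the lugs); every tin is at rest either on the pan or inside the case, none left in the tray or elsewhere; the lid is closed below 0.03 rad with the catch sprung back (under 2.5 mm) (all of step 2 and value of joint pan between 0.026 and 0.034 m and contact force between the fingers and scale below 0.3 N and ((x of wide1 in the frame of pan_top between -0.1 and 0.1 m and y of wide1 in the frame of pan_top between -0.085 and 0.085 m and z of wide1 in the frame of pan_top between -0.01 and 0.04 m) or (x of wide1 in the frame of case between -0.08 and 0.08 m and y of wide1 in the frame of case between -0.092 and 0.092 m and z of wide1 in the frame of case between -0.005 and 0.045 m)) and ((x of wide2 in the frame of pan_top between -0.1 and 0.1 m and y of wide2 in the frame of pan_top between -0.085 and 0.085 m and z of wide2 in the frame of pan_top between -0.01 and 0.04 m) or (x of wide2 in the frame of case between -0.08 and 0.08 m and y of wide2 in the frame of case between -0.092 and 0.092 m and z of wide2 in the frame of case between -0.005 and 0.045 m)) and ((x of wide3 in the frame of pan_top between -0.1 and 0.1 m and y of wide3 in the frame of pan_top between -0.085 and 0.085 m and z of wide3 in the frame of pan_top between -0.01 and 0.04 m) or (x of wide3 in the frame of case between -0.08 and 0.08 m and y of wide3 in the frame of case between -0.092 and 0.092 m and z of wide3 in the frame of case between -0.005 and 0.045 m)) and ((x of slim1 in the frame of pan_top between -0.1 and 0.1 m and y of slim1 in the frame of pan_top between -0.085 and 0.085 m and z of slim1 in the frame of pan_top between -0.01 and 0.04 m) or (x of slim1 in the frame of case between -0.08 and 0.08 m and y of slim1 in the frame of case between -0.092 and 0.092 m and z of slim1 in the frame of case between -0.005 and 0.045 m)) and ((x of slim2 in the frame of pan_top between -0.1 and 0.1 m and y of slim2 in the frame of pan_top between -0.085 and 0.085 m and z of slim2 in the frame of pan_top between -0.01 and 0.04 m) or (x of slim2 in the frame of case between -0.08 and 0.08 m and y of slim2 in the frame of case between -0.092 and 0.092 m and z of slim2 in the frame of case between -0.005 and 0.045 m)) and ((x of slim3 in the frame of pan_top between -0.1 and 0.1 m and y of slim3 in the frame of pan_top between -0.085 and 0.085 m and z of slim3 in the frame of pan_top between -0.01 and 0.04 m) or (x of slim3 in the frame of case between -0.08 and 0.08 m and y of slim3 in the frame of case between -0.092 and 0.092 m and z of slim3 in the frame of case between -0.005 and 0.045 m)) and linear speed of each of wide1, wide2, wide3, slim1, slim2, slim3 below 0.03 m/s); the robot touches nothing.
It fails at once if a bystander is shifted by more than 30 mm (distance of any of cylinder, meter, scoop, paddle from where it was at the start of the episode above 0.03 m).
It fails at once if the glass cylinder is tipped over (angle between cylinder's own z axis and vertical above 0.5 rad).
Of wide3, slim2, slim3 only 1 to 3 are there at a start; the rules pass over those that are not, and their reading is None.
At some moment in a run one of wide1, wide2, wide3 may be knocked a few centimetres aside while the robot is not near it.
It also fails if it takes over 210 s, if anything falls off the work surface, if the arm or the gripper's body presses on something with over 40 N, if the wrist force passes 120 N, or if a joint passes its speed limit or range.

### The arm

A 6-joint arm with a two-finger parallel gripper is mounted at the origin on the work surface. World frame = base frame: x ahead of the robot, y to its left, z up, the work surface at z = 0. Lengths are in m, angles in rad, forces in N, time in s.
With the tool pointing down it reaches from about 0.35 to 0.975 m from the base axis. Payload 4.9 kg.
Tool frame: the origin (TCP) lies at the very end of the fingers, on their centre line; the grasp point (between the pads) lies 19 mm behind it (ctrl.pinch_z is the distance from the TCP to the grasp point, in m); z points along the fingers, y is the direction in which the jaws open and shut (so a half turn about z gives the same grasp; the last joint's range is limited). The gripper opens to 85 mm and grips with 20 to 120 N. Pads are 22 mm wide; open, the fingers measure 114 mm over their backs; the gripper's body (76 mm by 85 mm) begins 54 mm behind the grasp point. The pads swing forward as they close: fully open they stand 13 mm farther back than shut.
Start: joints at [-1.277, 0.053, 1.613, -0, 1.476, -0.119], TCP at [0.251, -0.572, 0.194] pointing down, gripper open.
Joint ranges: [-3.01, 3.01], [-1.01, 2.22], [0.06, 2.58], [-1.02, 4.17], [0.09, 2.62], [-3.14, 3.14]. Speed limits (rad/s): [2.57, 2.57, 3.14, 3.14, 3.14, 3.14].

### API

Orientations are given as a rotation vector (axis times angle).
In Python, from station import ctrl gives the robot as it stands.
- The arm moves only by the tool carry_out, never from a script. Its argument "series" is a list of rows, each a list of 7 numbers: the shift along the world's x, y, z each as a share of 0.025 m, from -1 to 1, then the turn, a rotation vector about the world's x, y, z each as a share of 0.1 rad, from -1 to 1, then the opening, from 0 (shut) to 1 (fully open). A call has 1 to 12 rows; each row shifts and turns the commanded pose from where the row before left it; what a row does not reach is not made up. A row lasts 1/10 s, in which the tool goes at most 50 mm and 8.59 degrees, less where a joint would pass 70% of its speed; a pose out of reach is approached as far as the arm can. A call with a number of a shift or a turn outside -1 to 1 is refused whole. A call with a gripper value outside its range is refused whole. The fingers move at their own pace and stop on an object; "grip_force" is the grip in N (left out, the last holds). Time passes only in rows, so rows that do not move let the fingers close. It gives the time, the measured TCP pose, the force and the opening at its end, in the units of the state.
- ctrl.get_obs(): the state, without advancing time (a new reading comes with each control period).
- ctrl.get_image(name): name is "side" or "top" or "wrist"; returns a dict with "frame" (480x640x3 uint8, blue, green, red), "fx", "fy", "cx", "cy" (pixels), "R" (3x3) and "t" (3): a world point X has camera coordinates R X + t; the wrist camera has in their place "hand_eye" (4x4, takes a point from camera to tool coordinates, whose origin is the TCP and whose axes are the flange's). Camera axes: x right, y down, z forward; pixel columns grow to the right and rows downward; lengths in m; the calibration is good to about 2 mm. A picture is of the moment at which its call begins: read the wrist's pose just before it. There is no depth.
- ctrl.finish_job(): hands the job in, once; it reports no verdict.
Trained networks look in a picture, given as the dict that the camera call returned (one of the last four; its "shot" number tells which), for a name from the list of things; names that differ only in an ending like _2 or _b are one class to them, and where a whole thing is asked for, a point or a joint stands for the part that bears it (a point fixed in the world has none). Each returns a list of dicts, best first, with "p" (0 to 1); they miss things now and then, are a little off and sometimes report something else, mostly with a low value. They report only what shows in the picture. A call takes as long as a camera call. They do not tell look-alikes from the thing itself.
- ctrl.trace(picture, name): "mask" (480x640 bool, what is visible of it) and "rect" ([left, top, width, height] as shares, 0 to 1, of the picture: columns of its width, rows of its height, round what is visible of it).
- ctrl.mark_of(picture, name): "position" ([column, row] as shares, 0 to 1, of the picture: columns of its width, rows of its height: a listed point, or the origin of a listed thing).
The state is a dict: "t": time; "q": joint angles; "dq": joint speeds; "effort": joint torques, N m; "tool_pos": TCP position; "tool_rot": TCP orientation; "contact_force": force on the tool from outside, world axes, zero at the start; "wrist_torque": the same for the moment, N m; "opening": finger opening in m.
Only numpy, scipy, OpenCV 4.12 (cv2) and the standard library are available. Lean on these libraries where they do the work, as an engineer would, in place of code of your own. Each camera call takes 0.05 s, during which the arm holds its last target.

## Working session

There is one attempt and no reset: what is moved stays moved. The work goes in short steps, Python scripts to look and compute and a tool call to move; the robot and the scene stay as the last step left them, time stands still between calls to the robot, and variables do not carry over. Pictures are saved under pics/ and viewed, and the job is handed in when it is done.

Besides the shell and the picture viewer there is one more tool, called after ">>>" in YAML: its name, and indented under it one key for each argument. carry_out: Moves the arm, as the interface text tells. Shift numbers are shares of 0.025 m and turn numbers shares of 0.1 rad, none past 1 either way. Its arguments: {"type":"object","properties":{"series":{"type":"array"},"grip_force":{"type":"number"}},"required":["series"]}

```bash
ls; mkdir -p pics
python3 - <<'E'
from station import ctrl
import cv2
o=ctrl.get_obs(); print({k:(v if not hasattr(v,'round') else v) for k,v in o.items()}, ctrl.pinch_z)
for n in ['side','top','wrist']:
    im=ctrl.get_image(n); cv2.imwrite(f'pics/{n}0.png',im['frame']); print(n,{k:v for k,v in im.items() if k!='frame'})
E
```

```text
pics
{'t': 0.0, 'q': array([-1.27698926e+00,  5.33284370e-02,  1.61429126e+00,  1.91068830e-08,
        1.47602471e+00, -1.18978814e-01]), 'dq': array([ 0.00085405, -0.00054902, -0.00077998, -0.00017432,  0.00180828,
        0.0001209 ]), 'effort': array([-1.05386684e-03, -3.93682015e+01, -3.70175743e+01, -2.13265030e-04,
        7.13513742e-03, -1.20987960e-05]), 'tool_pos': array([ 0.25053389, -0.57182005,  0.19298237]), 'tool_rot': array([-3.07291644e+00, -6.43390023e-01,  2.81154494e-04]), 'contact_force': array([-0.45112771, -0.75184342,  0.496884  ]), 'wrist_torque': array([ 0.02289204,  0.00211097, -0.01738343]), 'opening': 0.08501648498929965} 0.0187
side {'fx': 585.928777203767, 'fy': 585.928777203767, 'cx': 318.58163031957474, 'cy': 234.05365275377375, 'R': array([[ 0.99755465, -0.06963527, -0.00597025],
       [-0.05756303, -0.77014999, -0.63526017],
       [ 0.03963853,  0.63405041, -0.77227512]]), 't': array([-0.54624405,  0.1077048 ,  1.67443603]), 'shot': 1}
top {'fx': 461.62469863056486, 'fy': 461.62469863056486, 'cx': 314.5671888778992, 'cy': 235.10015128671148, 'R': array([[ 1.08864251e-01, -9.94056500e-01, -4.99066423e-04],
       [-9.72978032e-01, -1.06452972e-01, -2.04893909e-01],
       [ 2.03622995e-01,  2.27912026e-02, -9.78784060e-01]]), 't': array([-0.05918314,  0.5506543 ,  1.38040138]), 'shot': 2}
wrist {'fx': 372.2036259060387, 'fy': 372.2036259060387, 'cx': 320.75012248104565, 'cy': 240.10064920746944, 'hand_eye': array([[ 1.25590445e-03, -9.55600338e-01, -2.94663226e-01,
         7.51850673e-02],
       [ 9.99999187e-01,  1.13552523e-03,  5.79628254e-04,
         8.07202979e-04],
       [-2.19295429e-04, -2.94663714e-01,  9.55600988e-01,
        -1.79883801e-01],
       [ 0.00000000e+00,  0.00000000e+00,  0.00000000e+00,
         1.00000000e+00]]), 'shot': 3}
```

View pics/side0.png

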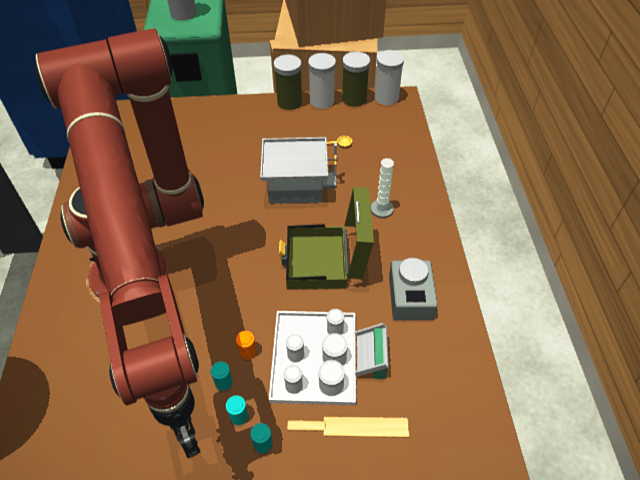

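View pics/top0.png

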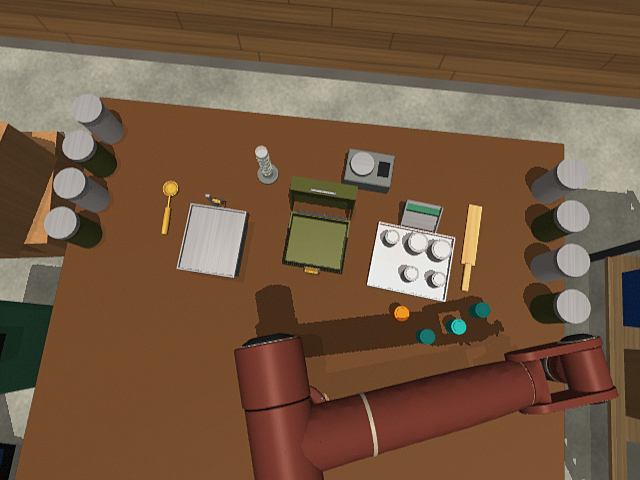

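View pics/wrist0.png

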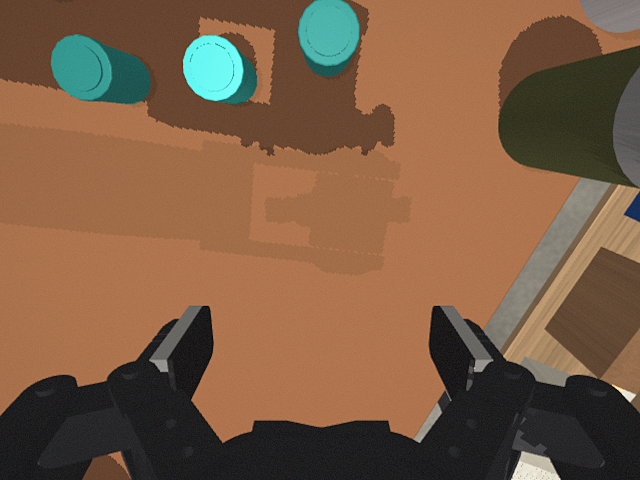

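Tray holds five metal tins: in top view, wides at about (417,243) and (440,250), and slims at (391,237), (411,273) and (438,280). The orange (402,313) and turquoise ones are look-alikes outside the tray. Next I'll measure everything.

```bash
cat > h.py <<'E'
import numpy as np, cv2
from scipy.spatial.transform import Rotation as Ro
from station import ctrl
def P(im):
    K=np.array([[im['fx'],0,im['cx']],[0,im['fy'],im['cy']],[0,0,1]])
    return K@np.c_[im['R'],im['t']]
def wristP(im,o):
    T=np.eye(4);T[:3,:3]=Ro.from_rotvec(o['tool_rot']).as_matrix();T[:3,3]=o['tool_pos']
    E=np.linalg.inv(T@im['hand_eye'])
    im['R']=E[:3,:3];im['t']=E[:3,3];return im
def atz(im,uv,z):
    d=im['R'].T@np.array([(uv[0]-im['cx'])/im['fx'],(uv[1]-im['cy'])/im['fy'],1]);c=-im['R'].T@im['t']
    return c+d*(z-c[2])/d[2]
def tri(a,ua,b,ub):
    X=cv2.triangulatePoints(P(a),P(b),np.array(ua,float).reshape(2,1),np.array(ub,float).reshape(2,1));return (X[:3]/X[3]).ravel()
def proj(im,X):
    c=im['R']@np.asarray(X,float)+im['t'];return np.array([im['cx']+im['fx']*c[0]/c[2],im['cy']+im['fy']*c[1]/c[2]])
def marks(im,n,pm=.3):
    return [(round(d['p'],2),np.array(d['position'])*[640,480]) for d in ctrl.mark_of(im,n) if d['p']>pm]
E
python3 - <<'E'
from h import *
np.set_printoptions(precision=3,suppress=True)
s=ctrl.get_image('side');t=ctrl.get_image('top')
for n,z in [('scale',0),('pan_top',None),('tray',0),('case',0),('case_hinge',.046),('lid_front',None),('cylinder',0),('meter',0),('scoop',0),('paddle',0)]:
    a=marks(s,n);b=marks(t,n)
    print(n,a[:2],b[:2])
    if a and b:
        print('   tri',tri(s,a[0][1],t,b[0][1]), *( [atz(s,a[0][1],z),atz(t,b[0][1],z)] if z is not None else []))
for n in ['wide1','slim1']:
    for im,k in ((s,'s'),(t,'t')):
        for p,u in marks(im,n,.15): print(n,k,p,u.round(1),atz(im,u,.004))
E
```

```text
scale [(0.88, array([299.008, 188.112]))] [(0.82, array([218.304, 246.384]))]
   tri [ 0.503  0.313 -0.021] [0.505 0.294 0.   ] [0.495 0.307 0.   ]
pan_top [(0.83, array([292.48 , 156.384]))] [(0.76, array([212.928, 240.48 ]))]
   tri [0.489 0.293 0.139]
tray [(0.93, array([313.728, 356.304]))] [(0.89, array([412.096, 261.888]))]
   tri [ 0.512 -0.314  0.016] [ 0.514 -0.305  0.   ] [ 0.513 -0.317  0.   ]
case [] [(0.7, array([316.48 , 247.488])), (0.66, array([389.312, 240.72 ]))]
case_hinge [(0.93, array([345.728, 249.696]))] [(0.71, array([319.616, 214.416]))]
   tri [ 0.624 -0.007  0.052] [ 0.625 -0.002  0.046] [ 0.624 -0.007  0.046]
lid_front [(0.89, array([369.28 , 218.304]))] [(0.57, array([324.928, 178.416]))]
   tri [ 0.686 -0.015  0.194]
cylinder [(0.91, array([381.12, 205.2 ]))] [(0.79, array([268.096, 174.384]))]
   tri [0.75  0.176 0.026] [0.758 0.2   0.   ] [ 0.754  0.179 -0.   ]
meter [(0.83, array([406.592, 296.88 ]))] [(0.93, array([366.4  , 175.296]))]
   tri [ 0.781 -0.147  0.007] [ 0.781 -0.143  0.   ] [ 0.787 -0.147  0.   ]
scoop [(0.49, array([327.616, 144.72 ]))
[... 553 characters left out ...]
0.004]
slim1 s 0.91 [265.5 443.2] [ 0.388 -0.521  0.004]
slim1 s 0.88 [296.4 355.9] [ 0.47  -0.303  0.004]
slim1 s 0.68 [224.6 384.9] [ 0.289 -0.369  0.004]
slim1 s 0.65 [333.6 328.8] [ 0.571 -0.231  0.004]
slim1 s 0.57 [238.5 414.5] [ 0.325 -0.448  0.004]
slim1 t 0.72 [477.1 311.9] [ 0.377 -0.529  0.004]
slim1 t 0.69 [420.2 332.8] [ 0.293 -0.356  0.004]
slim1 t 0.61 [431.3 279.7] [ 0.462 -0.381  0.004]
slim1 t 0.6 [388.5 243.9] [ 0.562 -0.237  0.004]
slim1 t 0.56 [408.4 274.8] [ 0.469 -0.308  0.004]
slim1 t 0.5 [453.8 325.6] [ 0.327 -0.459  0.004]
slim1 t 0.46 [397.7 313.9] [ 0.343 -0.283  0.004]
slim1 t 0.46 [265.9 174.7] [0.751 0.185 0.004]
slim1 t 0.3 [317.6 217.1] [ 0.625 -0.001  0.004]
```

Run:
```python
import cv2
a=cv2.imread('pics/side0.png');b=cv2.imread('pics/top0.png')
cv2.imwrite('pics/c1.png',cv2.resize(a[120:220,250:400],None,fx=5.3,fy=5.3,interpolation=cv2.INTER_CUBIC))
cv2.imwrite('pics/c2.png',cv2.resize(b[215:305,360:460],None,fx=6,fy=6,interpolation=cv2.INTER_CUBIC))
```

```text
(no output)
```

View pics/c1.png

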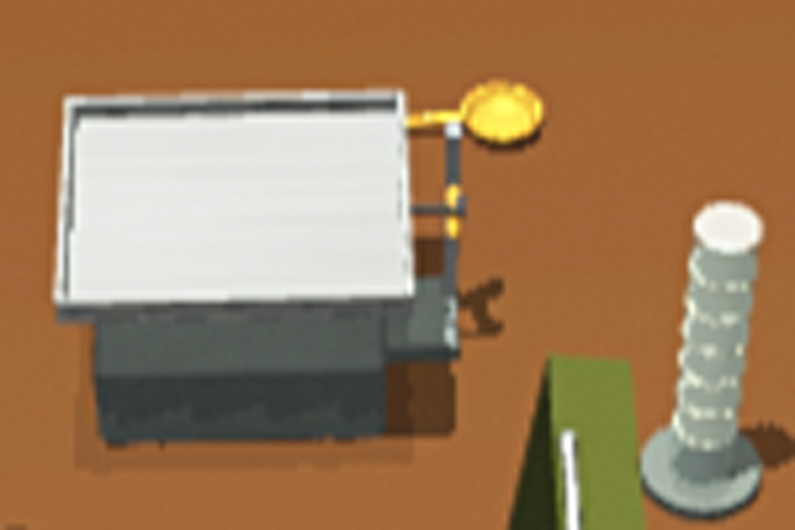

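View pics/c2.png

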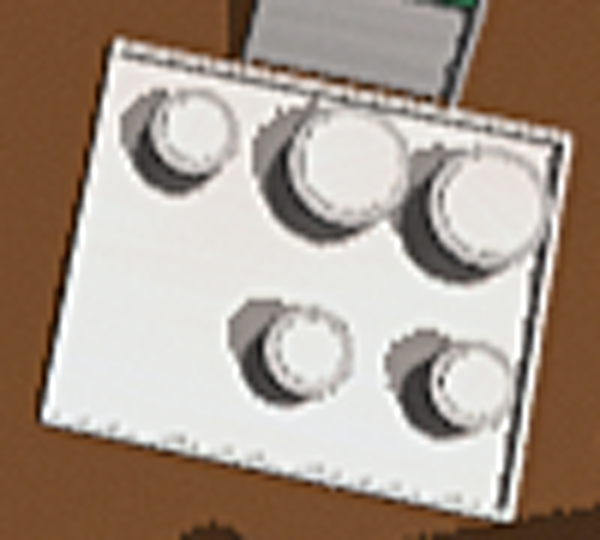

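Run:
```python
import cv2
b=cv2.imread('pics/top0.png')
cv2.imwrite('pics/c3.png',cv2.resize(b[185:290,160:260],None,fx=5.7,fy=5.7,interpolation=cv2.INTER_CUBIC))
cv2.imwrite('pics/c4.png',cv2.resize(b[170:280,275:365],None,fx=5.4,fy=5.4,interpolation=cv2.INTER_CUBIC))
b=cv2.imread('pics/side0.png')
cv2.imwrite('pics/c5.png',cv2.resize(b[180:295,270:390],None,fx=5.2,fy=5.2,interpolation=cv2.INTER_CUBIC))
cv2.imwrite('pics/c6.png',cv2.resize(b[120:210,320:350],None,fx=6.5,fy=6.5,interpolation=cv2.INTER_CUBIC))
```

```text
(no output)
```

View pics/c3.png

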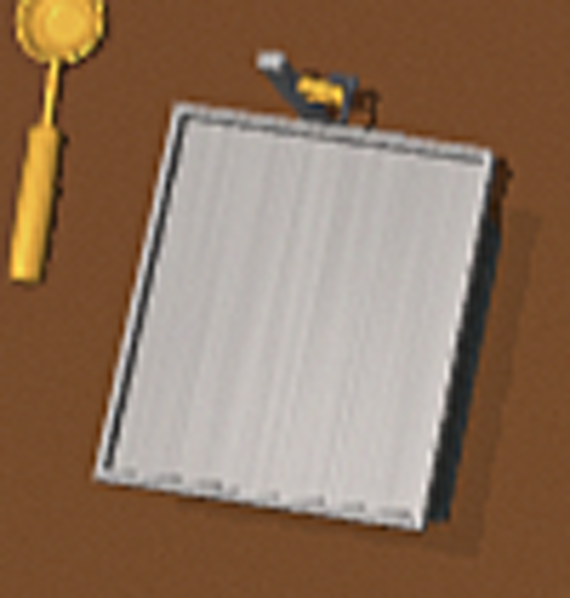

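View pics/c4.png

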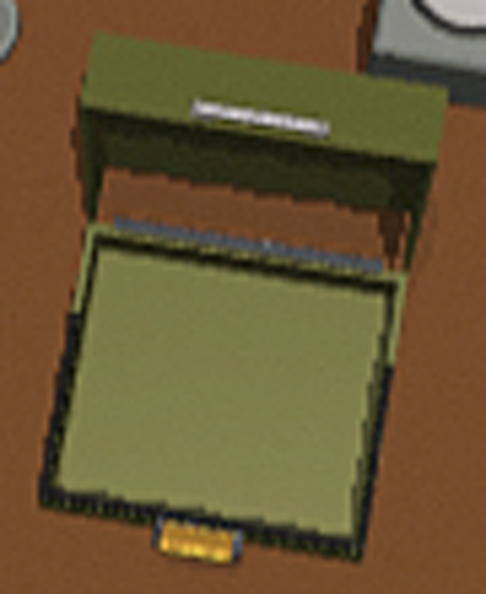

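View pics/c5.png

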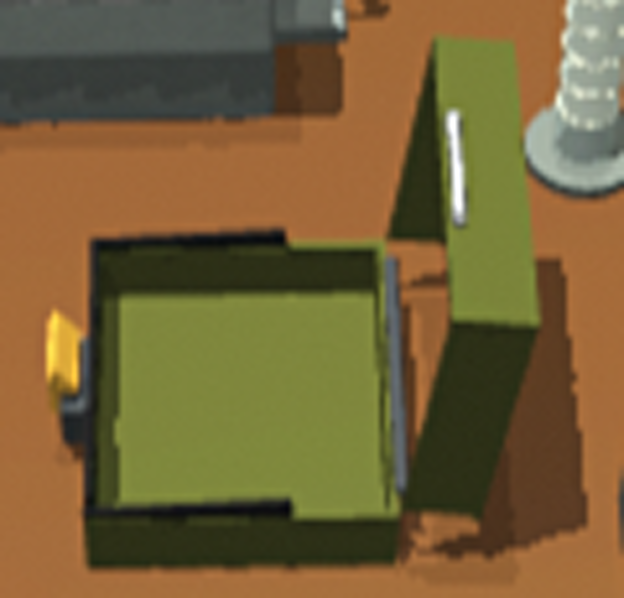

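View pics/c6.png

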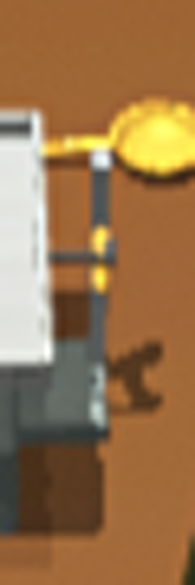

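```bash
cat > fit.py <<'E'
from h import *
from scipy.optimize import least_squares
np.set_printoptions(precision=4,suppress=True)
s=ctrl.get_image('side');t=ctrl.get_image('top')
def Rz(a): return np.array([[np.cos(a),-np.sin(a),0],[np.sin(a),np.cos(a),0],[0,0,1]])
def fit(pts,p0,free_z=False):
    # pts: list (im, local xyz, uv)
    def f(p):
        r=[]
        for im,l,uv in pts:
            l=np.array(l,float).copy()
            if free_z: l[2]+=p[3]
            r+=list(proj(im,Rz(p[2])@l+[p[0],p[1],0])-uv)
        return r
    k=least_squares(f,p0); return k.x,np.array(k.fun).reshape(-1,2)
hx,hy=.1,.085
if __name__=='__main__':
    pts=[(s,(-hx,hy,.142),(262.3,137.9)),(s,(hx,hy,.142),(326.2,137.4)),(s,(hx,-hy,.142),(327.9,175.8)),(s,(-hx,-hy,.142),(260.8,177.0)),
    (t,(hx,hy,.142),(191.2,203.2)),(t,(hx,-hy,.142),(246.8,211.7)),(t,(-hx,-hy,.142),(234.6,277.6)),(t,(-hx,hy,.142),(177.2,269.2))]
    p,r=fit(pts,[.5,.3,0,0],True);print('scale',p);print(r)
    # column top
    for z in (.146,.1,.092): print(z,proj(s,Rz(p[2])@[.127,.036,z]+[p[0],p[1],0]),proj(t,Rz(p[2])@[.127,.036,z]+[p[0],p[1],0]))
    cx,cy=.083,.095
    pts=[(t,(cx,cy,.046),(291.3,212.2)),(t,(cx,-cy,.046),(350.6,220.4)),(t,(-cx,cy,.058),(282.4,263.5)),(t,(-cx,-cy,.058),(342.0,273.7)),
    (s,(-cx,cy,.058),(287.7,226.2)),(s,(-cx,-cy,.058),(286.3,278.5)),(s,(cx,-cy,.046),(346.9,279.4)),(s,(cx,cy,.046),(344,226.7))]
    p,r=fit(pts,[.54,0,0]);print('case',p);print(r)
    # lid
    R=Rz(p[2])
    for th in (1.6,1.65,1.7,1.75):
        # lid_front local from hinge: closed (-.166, +.043 up); opening rotates toward +x
        for nm,v in (('front',(-.166,.043)),('skirt',(-.166,0.0))):
            x=v[0]*np.cos(th)+v[1]*np.sin(th); z=-v[0]*np.sin(th)+v[1]*np.cos(th)
            X=R@[.083+x,0,0]+[p[0],p[1],.046+z]
            print(th,nm,X,proj(s,X),proj(t,X))
    for n in ['side','top']:
        pass
E
python3 fit.py
```

```text
scale [ 0.493   0.2962 -0.043  -0.0071]
[[-0.7394  0.8705]
 [-0.6511 -0.0598]
 [-0.3757  0.0617]
 [-1.2727  0.4369]
 [-0.1768 -0.7574]
 [ 0.2334 -0.9141]
 [-0.1168 -0.5234]
 [-0.3718 -0.9848]]
0.146 [334.9245 145.0458] [208.0718 195.16  ]
0.1 [334.6951 156.136 ] [211.4643 199.5011]
0.092 [334.6561 158.0209] [212.0324 200.228 ]
case [ 0.5377 -0.0077 -0.0488]
[[ 0.0036 -1.0283]
 [-0.0018 -0.08  ]
 [-0.3313 -1.7012]
 [ 1.2246 -2.2369]
 [-1.643  -1.0313]
 [-1.2535  0.2177]
 [-0.6637  0.6035]
 [-1.0621 -0.002 ]]
1.6 front [ 0.6683 -0.0141  0.2107] [364.6213 213.4539] [324.2402 185.3144]
1.6 skirt [ 0.6254 -0.012   0.2119] [348.1806 213.4582] [321.914  199.5958]
1.65 front [ 0.6765 -0.0145  0.2081] [367.6902 214.0507] [324.6611 182.8859]
1.65 skirt [ 0.6337 -0.0124  0.2115] [351.3497 213.5101] [322.364  196.8465]
1.7 front [ 0.6845 -0.0149  0.2051] [370.6877 214.7491] [325.0687 180.5645]
1.7 skirt [ 0.6419 -0.0128  0.2106] [354.4979 213.6671] [322.8084 194.1597]
1.75 front [ 0.6924 -0.0152  0.2017] [373.6048 215.5466] [325.4619 178.3568]
1.75 skirt [ 0.6501 -0.0132  0.2093] [357.6155 213.9287] [323.2455 191.5444]
```

>>> carry_out:
  series:
    - [1,1,0.3,0,0,0,1]
    - [1,1,0.3,0,0,0,1]
    - [1,1,0.3,0,0,0,1]
    - [1,1,0.3,0,0,0,1]
    - [1,1,0.3,0,0,0,1]
    - [1,1,0.3,0,0,0,1]
    - [1,1,0.3,0,0,0,1]
    - [0,1,0.3,0,0,0,1]
    - [0,0,0,0,0,0,1]
    - [0,0,0,0,0,0,1]

```text
t: 2.55
tool_pos: [0.4259, -0.3725, 0.2545]
tool_rot: [3.074, 0.645, 0.0]
contact_force: [-0.1, -0.3, -0.9]
opening: 0.0854
```

```bash
cat >> h.py <<'E'
def wshot(name):
    o=ctrl.get_obs(); im=wristP(ctrl.get_image('wrist'),o); cv2.imwrite(f'pics/{name}.png',im['frame']); return im,o
E
python3 - <<'E'
from h import *
np.set_printoptions(precision=4,suppress=True)
im,o=wshot('w1'); print(o['t'],o['tool_pos'],o['tool_rot'],o['q'])
for n in ['wide1','slim1']:
    for p,u in marks(im,n,.3): print(n,p,u.round(1),atz(im,u,.004))
    for d in ctrl.trace(im,n):
        if d['p']>.3:
            m=d['mask']; ys,xs=np.nonzero(m); print('  trace',round(d['p'],2),xs.mean(),ys.mean(),len(xs))
for p,u in marks(im,'tray'): print('tray',p,u,atz(im,u,0))
E
```

```text
2.55 [ 0.4259 -0.3725  0.2545] [3.0736 0.6448 0.0003] [-0.8499 -0.1178  1.6798 -0.0004  1.5785  0.3073]
wide1 0.96 [377.8  93.7] [ 0.5499 -0.3866  0.004 ]
wide1 0.95 [321.   47.2] [ 0.5666 -0.3122  0.004 ]
  trace 0.96 389.20215391518957 87.36953107471393 4457
  trace 0.86 324.0048278757347 37.72208228379513 4764
slim1 0.96 [409.9 272.2] [ 0.3802 -0.5152  0.004 ]
slim1 0.88 [341.6 166.1] [ 0.4642 -0.383   0.004 ]
slim1 0.76 [222.6 226.1] [ 0.3425 -0.2823  0.004 ]
slim1 0.7 [255.6   6.6] [ 0.5738 -0.2366  0.004 ]
slim1 0.6 [275.6 127.3] [ 0.4732 -0.2985  0.004 ]
slim1 0.6 [346.  290.7] [ 0.3254 -0.453   0.004 ]
slim1 0.56 [266.2 288.9] [ 0.2871 -0.3598  0.004 ]
  trace 0.94 262.3155577299413 305.68933463796475 2044
  trace 0.9 347.18059701492535 305.618407960199 2010
  trace 0.82 268.52626362735384 134.75520317145688 2018
  trace 0.71 344.248128342246 177.62994652406417 1870
  trace 0.7 489.9397128137674 94.70514085278965 9123
  trace 0.69 252.17006802721087 11.95748299319728 1176
  trace 0.67 422.76227515799707 285.36801166747694 2057
tray 0.8 [300.416  95.28 ] [ 0.5149 -0.3105  0.    ]
```

View pics/w1.png

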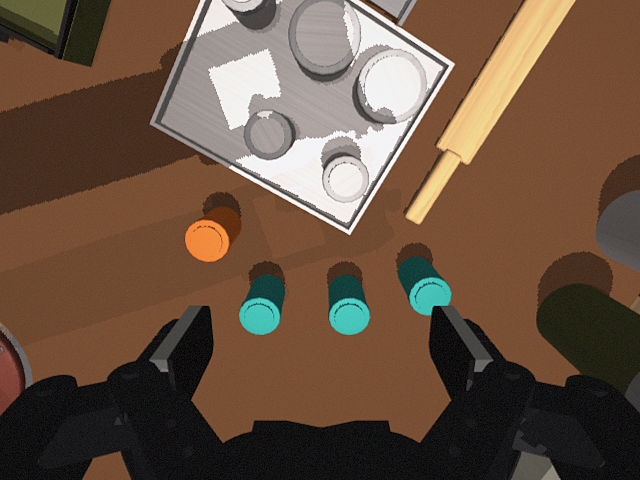

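>>> carry_out:
  series:
    - [1,-0.12,0,0,0,1,1]
    - [1,-0.12,0,0,0,1,1]
    - [1,-0.12,0,0,0,1,1]
    - [1,-0.12,0,0,0,1,1]
    - [1,-0.12,-0.5,0,0,1,1]
    - [0,0,-1,0,0,1,1]
    - [0,0,-1,0,0,1,1]
    - [0,0,0,0,0,1,1]
    - [0,0,0,0,0,0,1]
    - [0,0,0,0,0,0,1]

```text
t: 3.85
tool_pos: [0.5508, -0.3881, 0.1921]
tool_rot: [2.583, 1.787, 0.0]
contact_force: [0.3, -0.4, -0.4]
opening: 0.0855
```

```bash
cat > look.py <<'E'
import sys
from h import *
np.set_printoptions(precision=4,suppress=True)
def top_xy(im,name,z,pm=.3):
    out=[]
    for d in ctrl.trace(im,name):
        if d['p']>pm: out.append((round(d['p'],2),d))
    return out
if __name__=='__main__':
    im,o=wshot(sys.argv[1]); print(o['t'],o['tool_pos'],o['q'])
    R=Ro.from_rotvec(o['tool_rot']).as_matrix(); print('jaw',R[:2,1],'tilt',R[2,2],'tcp px',proj(im,o['tool_pos']))
    for n,r in [('wide1',.032),('slim1',.023)]:
        for p,u in marks(im,n,.3): print(n,p,u.round(1),atz(im,u,.004))
E
python3 look.py w2
```

```text
3.85 [ 0.5508 -0.3881  0.1921] [-0.7242  0.1663  1.4941 -0.      1.4806 -0.3635]
jaw [ 0.9357 -0.3529] tilt -0.999999774160048 tcp px [319.3842 275.1454]
wide1 0.9 [304.5 127.8] [ 0.5625 -0.3153  0.004 ]
wide1 0.65 [319.8 199.2] [ 0.552  -0.3844  0.004 ]
slim1 0.9 [ 89.2 172.9] [ 0.3497 -0.2805  0.004 ]
slim1 0.89 [ 78.1 267.8] [ 0.2865 -0.3632  0.004 ]
slim1 0.81 [289.3  35.5] [ 0.5784 -0.2378  0.004 ]
slim1 0.71 [203.2 144.2] [ 0.4662 -0.2952  0.004 ]
slim1 0.7 [224.1 356.4] [ 0.3853 -0.5163  0.004 ]
slim1 0.56 [236.3 227.4] [ 0.4616 -0.3817  0.004 ]
```

View pics/w2.png

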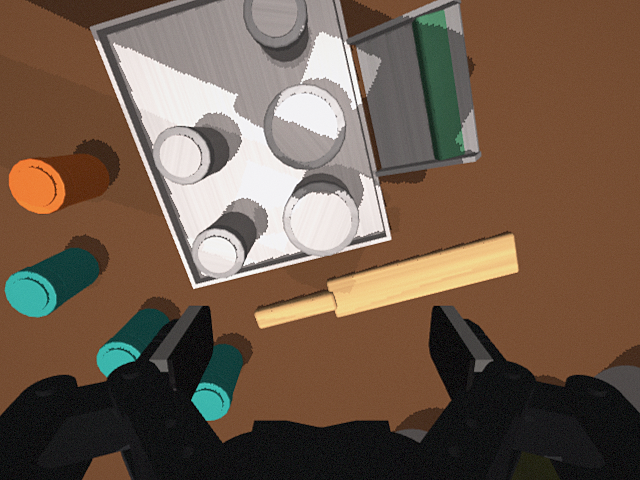

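>>> carry_out:
  series:
    - [0.04,0.14,-1,0,0,0,1]
    - [0,0,-1,0,0,0,1]
    - [0,0,-1,0,0,0,1]
    - [0,0,-1,0,0,0,1]
    - [0,0,-1,0,0,0,1]
    - [0,0,-0.9,0,0,0,1]
    - [0,0,0,0,0,0,1]
    - [0,0,0,0,0,0,0]
    - [0,0,0,0,0,0,0]
    - [0,0,0,0,0,0,0]
    - [0,0,0,0,0,0,0]
    - [0,0,0,0,0,0,0]
  grip_force: 60

```text
t: 5.2
tool_pos: [0.5521, -0.3843, 0.0451]
tool_rot: [2.581, 1.79, 0.001]
contact_force: [0.8, -0.7, -0.1]
opening: 0.0124
```

```bash
python3 look.py w3
python3 - <<'E'
from h import *
im=ctrl.get_image('side');cv2.imwrite('pics/s3.png',cv2.resize(im['frame'][280:460,230:430],None,fx=4,fy=3.3))
E
```

```text
5.2 [ 0.5521 -0.3843  0.0451] [-0.7186  0.2869  1.6086  0.      1.2448 -0.3605]
jaw [ 0.9366 -0.3505] tilt -0.9999991912241583 tcp px [319.3867 275.1432]
wide1 0.93 [321.4 254.5] [ 0.5521 -0.3875  0.004 ]
wide1 0.82 [297.  135.7] [ 0.5641 -0.3152  0.004 ]
slim1 0.93 [134.2 167.1] [ 0.4683 -0.2984  0.004 ]
slim1 0.8 [ 65.7 432.7] [ 0.3265 -0.4522  0.004 ]
slim1 0.73 [190.  296.3] [ 0.4619 -0.3847  0.004 ]
```

View pics/w3.png

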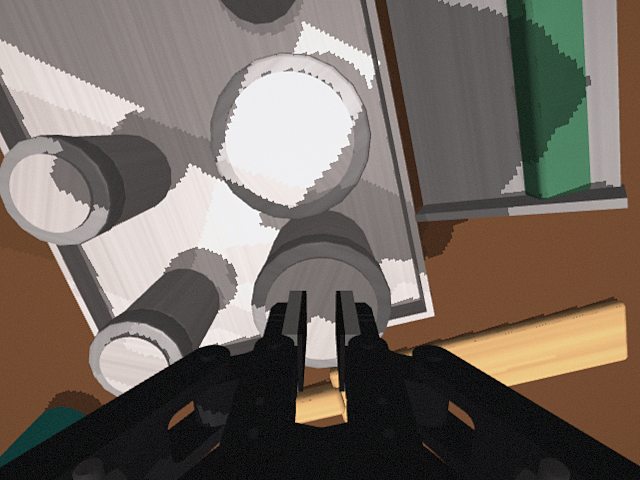

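View pics/s3.png

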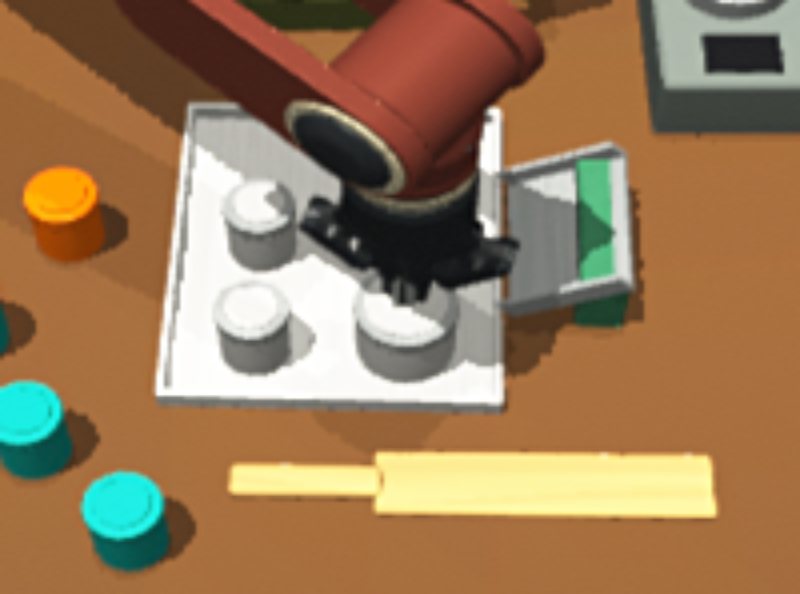

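Run:
```python
from h import *
np.set_printoptions(precision=3,suppress=True)
s=ctrl.get_image('side');t=ctrl.get_image('top')
o=ctrl.get_obs();print(o['opening'],o['tool_pos'],o['contact_force'])
for z in (.045,.06,.076,.1): print(z,proj(s,[.5521,-.3843,z]),proj(t,[.5521,-.3843,z]))
w,o=wshot('w4')
for n in ['wide1']:
    for im,k in ((s,'s'),(t,'t'),(w,'w')):
        for p,u in marks(im,n,.15): print(n,k,p,u.round(1),atz(im,u,.004))
cv2.imwrite('pics/s4.png',cv2.resize(s['frame'][340:400,290:370],None,fx=9,fy=9,interpolation=cv2.INTER_CUBIC))
# overlay wrist: tin cylinder model
f=w['frame'].copy()
for (x,y) in [(.552,-.3865),(.563,-.315)]:
    for z in (.004,.076):
        pts=np.array([proj(w,[x+.032*np.cos(a),y+.032*np.sin(a),z]) for a in np.linspace(0,6.28,60)])
        cv2.polylines(f,[pts.astype(int)],True,(0,0,255),1)
cv2.imwrite('pics/w4o.png',f)
```

```text
-0.00017352042402721526 [ 0.552 -0.384  0.044] [-0.002  0.629 -0.21 ]
0.045 [331.391 375.92 ] [437.318 249.578]
0.06 [331.459 373.119] [438.58  248.732]
0.076 [331.533 370.079] [439.955 247.81 ]
0.1 [331.647 365.417] [442.075 246.387]
wide1 s 0.78 [331.5 382. ] [ 0.553 -0.381  0.004]
wide1 t 0.89 [412.  246.8] [ 0.561 -0.313  0.004]
wide1 t 0.46 [212.4 240.2] [0.512 0.328 0.004]
wide1 w 0.83 [297.9 137. ] [ 0.564 -0.316  0.004]
wide1 w 0.82 [321.6 258. ] [ 0.551 -0.389  0.004]
```

View pics/w4o.png

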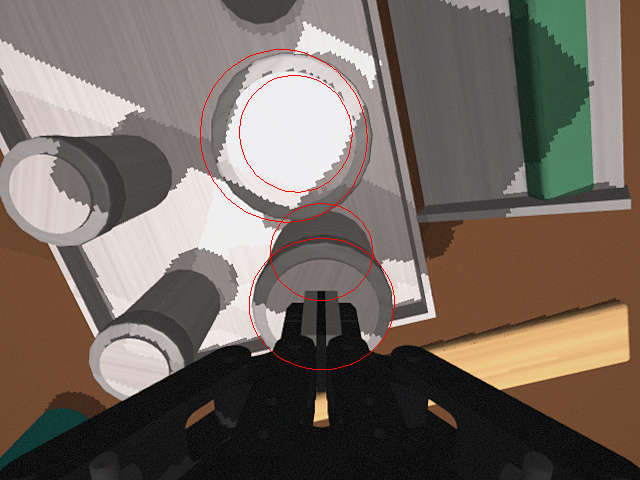

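View pics/s4.png

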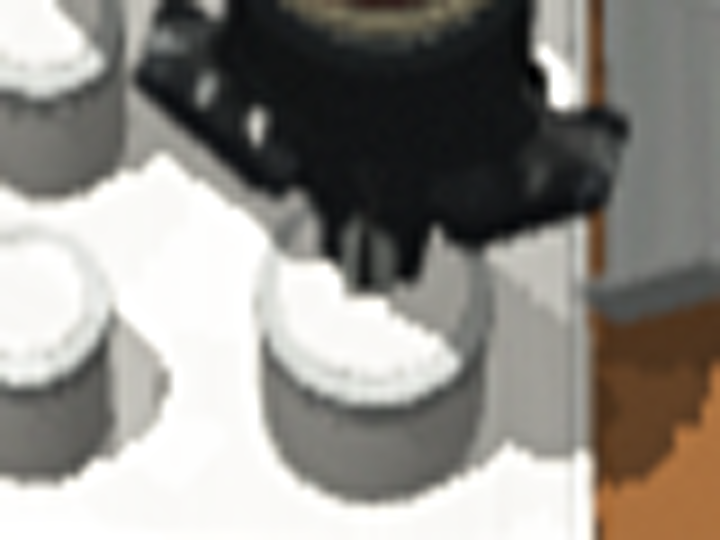

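Run:
```python
from h import *
np.set_printoptions(precision=4,suppress=True)
s=ctrl.get_image('side');t=ctrl.get_image('top')
w,o=wshot('w5');print(o['opening'])
print(tri(s,(331.1,372.2),w,(322,292)))
cv2.imwrite('pics/t5.png',cv2.resize(t['frame'][215:305,360:460],None,fx=6,fy=6,interpolation=cv2.INTER_CUBIC))
cv2.imwrite('pics/w5c.png',cv2.resize(w['frame'][200:400,220:420],None,fx=3,fy=3,interpolation=cv2.INTER_CUBIC))
```

```text
0.00022315653308685893
[ 0.5517 -0.3842  0.0646]
```

View pics/w5c.png

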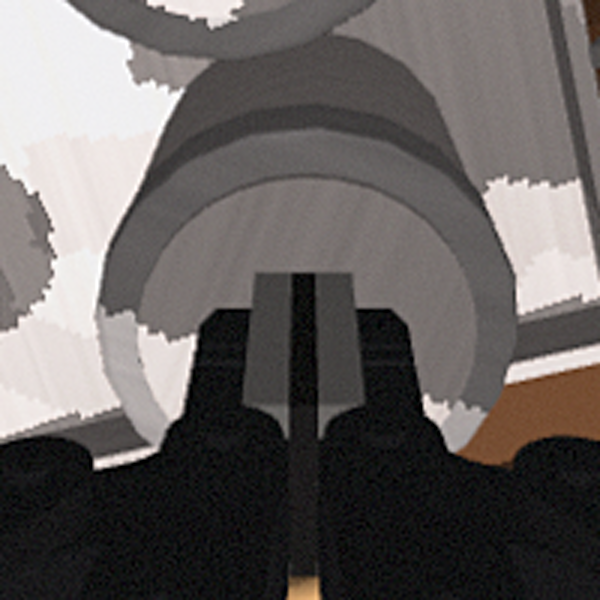

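View pics/t5.png

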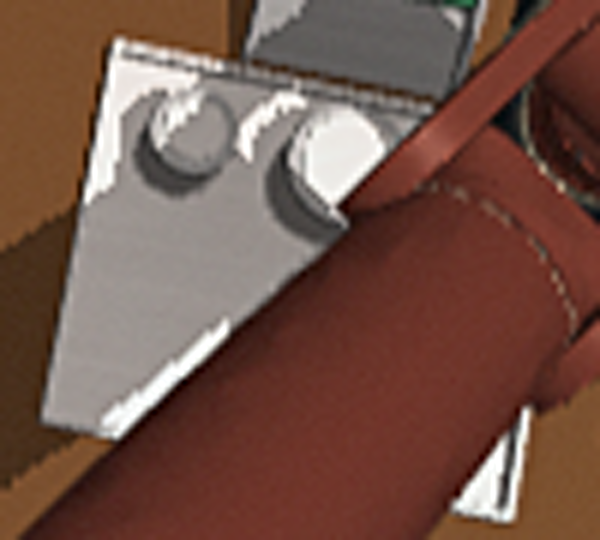

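Overlaying the tin model fits, so its position is right. The shut fingertips sit above the tin's top though the TCP reads z = 0.045. I'll probe downward gently with the shut fingers to find where the tips really end.

>>> carry_out:
  series:
    - [0,0,-0.2,0,0,0,0]
    - [0,0,0,0,0,0,0]

```text
t: 6.05
tool_pos: [0.5519, -0.3841, 0.0391]
tool_rot: [2.581, 1.79, 0.0]
contact_force: [0.0, 0.1, -0.0]
opening: -0.0002
```

>>> carry_out:
  series:
    - [0,0,-0.1,0,0,0,0]
    - [0,0,0,0,0,0,0]

```text
t: 6.25
tool_pos: [0.552, -0.3842, 0.039]
tool_rot: [2.581, 1.791, -0.0]
contact_force: [-3.8, 3.2, 10.5]
opening: 0.0001
```

>>> carry_out:
  series:
    - [0,0,-0.1,0,0,0,0]
    - [0,0,0,0,0,0,0]

```text
t: 6.45
tool_pos: [0.5526, -0.3846, 0.0391]
tool_rot: [2.58, 1.79, 0.0]
contact_force: [-7.0, 4.4, 19.5]
opening: 0.0
```

>>> carry_out:
  series:
    - [0,0,-0.1,0,0,0,0]
    - [0,0,0,0,0,0,0]

```text
t: 6.65
tool_pos: [0.5533, -0.3851, 0.0393]
tool_rot: [2.579, 1.79, 0.001]
contact_force: [-10.3, 8.0, 28.9]
opening: 0.0002
```

Contact came at TCP z = 0.039 with the tin top at 0.076. So the real fingertips (shut) end about 37 mm short of the stated TCP, and I'll allow for that from here on.

>>> carry_out:
  series:
    - [0,-0.05,1,0,0,0,1]
    - [0,0,0,0,0,0,1]
    - [0,0,0,0,0,0,1]
    - [0,0,0,0,0,0,1]
    - [0,0,0,0,0,0,1]
    - [0,0,0,0,0,0,1]
    - [0,0,0,0,0,0,1]
    - [0,0,-1,0,0,0,1]
    - [0,0,0,0,0,0,1]

```text
t: 7.55
tool_pos: [0.5496, -0.3834, 0.028]
tool_rot: [-2.576, -1.787, 0.003]
contact_force: [-1.0, 1.5, -1.2]
opening: 0.0854
```

>>> carry_out:
  series:
    - [0,0,-0.5,0,0,0,1]
    - [0,0,-0.5,0,0,0,1]
    - [0,0,0,0,0,0,1]
    - [0,0,0,0,0,0,1]
    - [0,0,0,0,0,0,0]
    - [0,0,0,0,0,0,0]
    - [0,0,0,0,0,0,0]
    - [0,0,0,0,0,0,0]
    - [0,0,0,0,0,0,0]
  grip_force: 60

```text
t: 8.45
tool_pos: [0.5525, -0.3859, 0.0081]
tool_rot: [2.58, 1.789, 0.001]
contact_force: [-0.4, 0.3, 5.4]
opening: 0.0622
```

>>> carry_out:
  series:
    - [0,0,0.5,0,0,0,0]
    - [0,0,1,0,0,0,0]
    - [0,0,1,0,0,0,0]
    - [0,0,1,0,0,0,0]
    - [0,0,1,0,0,0,0]
    - [0,0,1,0,0,0,0]
    - [-0.5,0,1,0,0,0,0]
    - [-0.5,0.5,1,0,0,0,0]
    - [-0.5,1,0,0,0,0,0]
    - [-0.5,1,0,0,0,0,0]
    - [-0.5,1,0,0,0,0,0]
    - [-0.5,1,0,0,0,0,0]

```text
t: 9.65
tool_pos: [0.4754, -0.2712, 0.1933]
tool_rot: [-2.58, -1.789, 0.001]
contact_force: [-0.4, -0.2, -2.1]
opening: 0.0624
```

```bash
python3 look.py w6
python3 - <<'E'
from h import *
im=ctrl.get_image('side');cv2.imwrite('pics/s6.png',im['frame'])
E
```

```text
9.65 [ 0.4754 -0.2712  0.1933] [-0.6545 -0.131   1.7931  0.0003  1.4817 -0.2963]
jaw [ 0.9365 -0.3506] tilt -0.9999977731309027 tcp px [319.3886 275.1402]
wide1 0.92 [318.8 278.3] [ 0.4451 -0.3473  0.004 ]
wide1 0.7 [416.  211.7] [ 0.5631 -0.3133  0.004 ]
slim1 0.78 [207. 252.] [ 0.3457 -0.2785  0.004 ]
slim1 0.71 [405.  133.6] [ 0.5745 -0.2363  0.004 ]
slim1 0.71 [253.6 388.4] [ 0.3234 -0.4522  0.004 ]
slim1 0.7 [322.  227.5] [ 0.468  -0.2957  0.004 ]
slim1 0.6 [188.9 333.2] [ 0.2847 -0.3589  0.004 ]
```

View pics/s6.png

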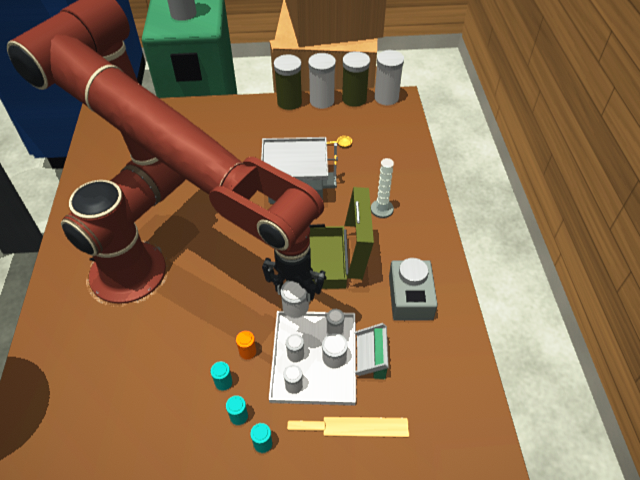

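>>> carry_out:
  series:
    - [-0.1,1,0,0,0,0,0]
    - [-0.1,1,0,0,0,0,0]
    - [-0.1,1,0,0,0,0,0]
    - [-0.1,1,0,0,0,0,0]
    - [-0.1,1,0,0,0,0,0]
    - [-0.1,1,0,0,0,0,0]
    - [-0.1,1,0,0,0,0,0]
    - [-0.1,1,0,0,0,0,0]
    - [-0.1,1,0,0,0,0,0]
    - [-0.1,1,0,0,0,0,0]
    - [-0.1,1,0,0,0,0,0]
    - [-0.1,1,0,0,0,0,0]

```text
t: 11.05
tool_pos: [0.4471, 0.0277, 0.1943]
tool_rot: [2.582, 1.789, -0.0]
contact_force: [1.1, -0.2, -2.8]
opening: 0.0626
```

>>> carry_out:
  series:
    - [-0.1,1,0,0,0,0,0]
    - [0,1,0,0,0,0,0]
    - [0,1,0,0,0,0,0]
    - [0,1,0,0,0,0,0]
    - [0,1,0,0,0,0,0]
    - [0,1,0,0,0,0,0]
    - [0,1,0,0,0,0,0]
    - [0,1,0,0,0,0,0]
    - [0,0.9,0,0,0,0,0]
    - [0,0,0,0,0,0,0]
    - [0,0,0,0,0,0,0]

```text
t: 12.15
tool_pos: [0.4446, 0.2496, 0.1939]
tool_rot: [2.581, 1.791, -0.002]
contact_force: [-0.2, -0.6, -2.3]
opening: 0.0625
```

```bash
python3 look.py w7
python3 - <<'E'
from h import *
im=ctrl.get_image('side');cv2.imwrite('pics/s7.png',cv2.resize(im['frame'][100:250,200:400],None,fx=4,fy=4))
E
```

```text
12.15 [0.4446 0.2496 0.1939] [ 0.3658 -0.2265  1.8755 -0.0006  1.4936  0.7235]
jaw [ 0.9367 -0.3501] tilt -0.9999993757545557 tcp px [319.3876 275.1413]
wide1 0.83 [318.9 278.5] [0.4144 0.1725 0.004 ]
```

View pics/s7.png

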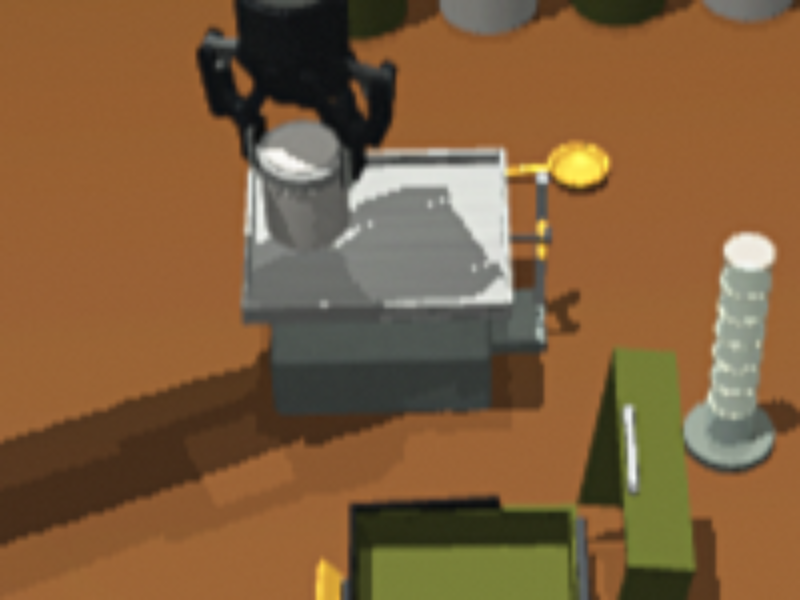

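View pics/w7.png

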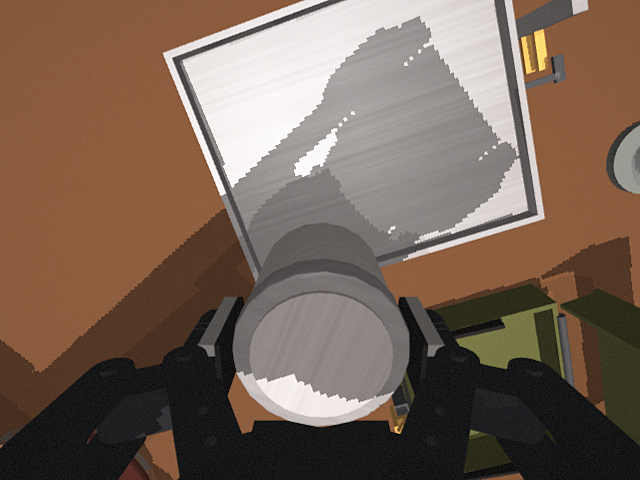

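>>> carry_out:
  series:
    - [0,0.4,-1,0,0,0,0]
    - [0,0,-1,0,0,0,0]
    - [0,0,-0.4,0,0,0,0]
    - [0,0,-0.4,0,0,0,0]
    - [0,0,0,0,0,0,0]
    - [0,0,0,0,0,0,0.9]
    - [0,0,0,0,0,0,1]
    - [0,0,0,0,0,0,1]
    - [0,0,0,0,0,0,1]
    - [0,0,0,0,0,0,1]

```text
t: 13.35
tool_pos: [0.4445, 0.2599, 0.1248]
tool_rot: [2.581, 1.79, 0.002]
contact_force: [-0.9, 0.9, 0.1]
opening: 0.0854
```

>>> carry_out:
  series:
    - [0,0,0.5,0,0,0,1]
    - [0,0,1,0,0,0,1]
    - [0,0,1,0,0,0,1]
    - [0,0,1,0,0,0,1]
    - [0,-1,0,0,0,0,1]
    - [0,-1,0,0,0,0,1]
    - [0,-1,0,0,0,0,1]
    - [0,-1,0,0,0,0,1]
    - [0,-1,0,0,0,0,1]
    - [0,0,0,0,0,0,1]

```text
t: 14.35
tool_pos: [0.4446, 0.1329, 0.2129]
tool_rot: [2.583, 1.785, 0.002]
contact_force: [0.6, 0.2, -0.2]
opening: 0.0856
```

```bash
python3 look.py w8
python3 - <<'E'
from h import *
im=ctrl.get_image('side');cv2.imwrite('pics/s8.png',cv2.resize(im['frame'][110:220,250:390],None,fx=5.6,fy=5.4,interpolation=cv2.INTER_CUBIC))
t=ctrl.get_image('top');cv2.imwrite('pics/t8.png',cv2.resize(t['frame'][185:290,160:260],None,fx=5.7,fy=5.7,interpolation=cv2.INTER_CUBIC))
E
```

```text
14.35 [0.4446 0.1329 0.2129] [ 0.1304 -0.3603  1.9505 -0.0007  1.5498  0.4917]
jaw [ 0.9354 -0.3535] tilt -0.9999986130347036 tcp px [319.3832 275.1471]
wide1 0.82 [253.1  66.6] [0.4302 0.2754 0.004 ]
wide1 0.44 [518.3 472.3] [ 0.5639 -0.3121  0.004 ]
```

View pics/s8.png

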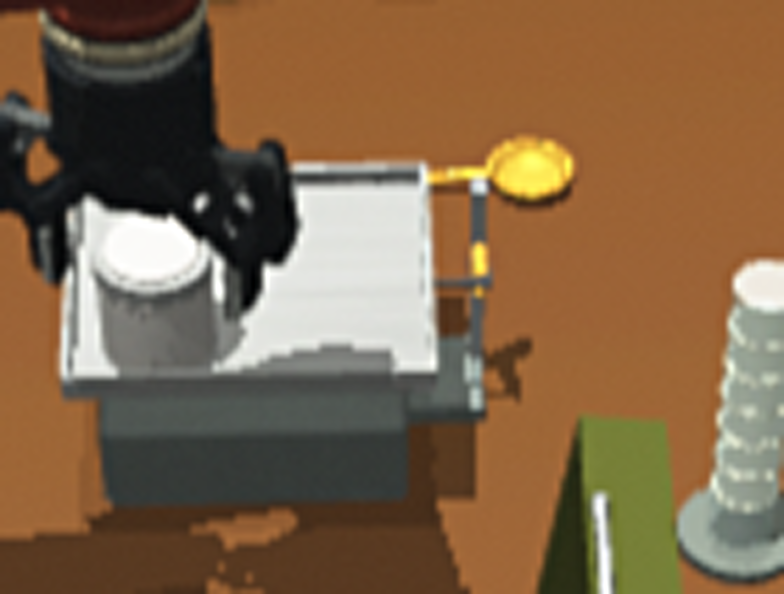

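View pics/t8.png

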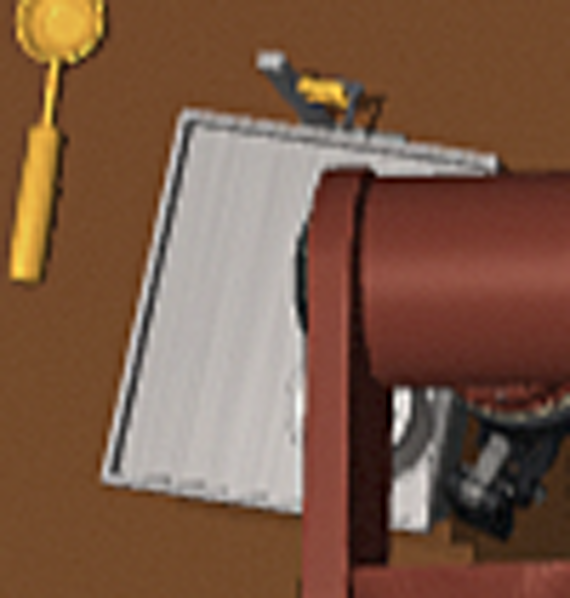

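View pics/w8.png

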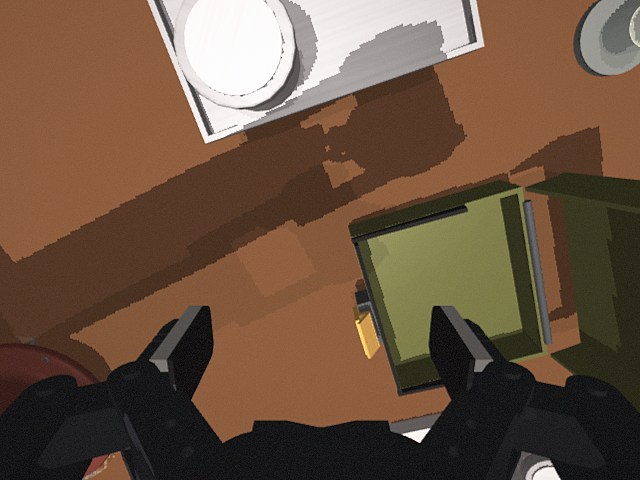

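>>> carry_out:
  series:
    - [0,-1,0,0,0,0,1]
    - [0,-1,0,0,0,0,1]
    - [0,-1,0,0,0,0,1]
    - [0,-1,0,0,0,0,1]
    - [0,-1,0,0,0,0,1]
    - [0,-1,0,0,0,0,1]
    - [0,-1,0,0,0,0,1]
    - [0,-1,0,0,0,0,1]
    - [0,-1,0,0,0,0,1]
    - [0,-1,0,0,0,0,1]
    - [0,-1,0,0,0,0,1]
    - [0,-1,0,0,0,0,1]

```text
t: 15.8
tool_pos: [0.4446, -0.1655, 0.2117]
tool_rot: [-2.58, -1.792, -0.0]
contact_force: [0.2, -0.2, -0.4]
opening: 0.0855
```

>>> carry_out:
  series:
    - [0.8,-1,0,0,0,-1,1]
    - [0.8,-1,0,0,0,-1,1]
    - [0.8,-1,0,0,0,-1,1]
    - [0.8,-1,0,0,0,-1,1]
    - [0.8,-1,-0.5,0,0,0,1]
    - [0.75,-1,-1,0,0,0,1]
    - [0,0,-1,0,0,0,1]
    - [0,0,0,0,0,0,1]
    - [0,0,0,0,0,0,1]
    - [0,0,0,0,0,0,1]

```text
t: 16.8
tool_pos: [0.564, -0.315, 0.1513]
tool_rot: [2.883, 1.242, 0.002]
contact_force: [0.1, -0.2, 0.6]
opening: 0.0855
```

```bash
python3 look.py w9
```

```text
16.8 [ 0.564  -0.315   0.1513] [-0.6246  0.128   1.6051  0.0001  1.4057  0.1324]
jaw [ 0.7269 -0.6868] tilt -0.9999960239024125 tcp px [319.0449 275.6482]
wide1 0.97 [318.4 213.1] [ 0.563  -0.3149  0.004 ]
slim1 0.96 [233.4 266.2] [ 0.4698 -0.2972  0.004 ]
slim1 0.94 [268.4 137.6] [ 0.5772 -0.2382  0.004 ]
slim1 0.64 [249.3 444.8] [ 0.327  -0.4531  0.004 ]
slim1 0.56 [294.2 328.9] [ 0.4647 -0.3839  0.004 ]
slim1 0.55 [136.5 334.6] [ 0.346  -0.2805  0.004 ]
```

View pics/w9.png

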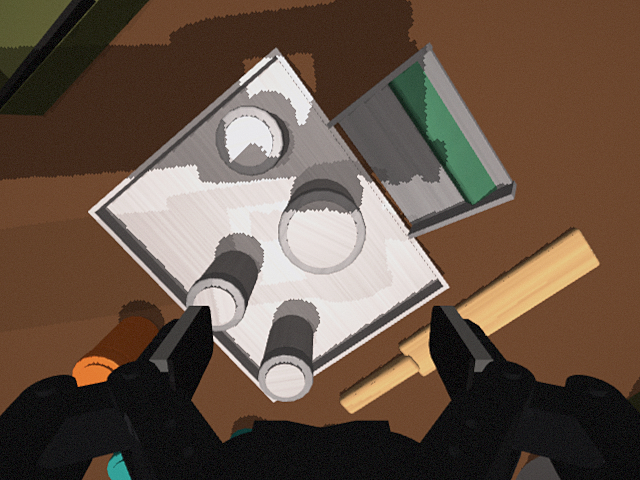

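>>> carry_out:
  series:
    - [0,0,-1,0,0,0,1]
    - [0,0,-1,0,0,0,1]
    - [0,0,-1,0,0,0,1]
    - [0,0,-1,0,0,0,1]
    - [0,0,-1,0,0,0,1]
    - [0,0,-0.7,0,0,0,1]
    - [0,0,0,0,0,0,1]
    - [0,0,0,0,0,0,0]
    - [0,0,0,0,0,0,0]
    - [0,0,0,0,0,0,0]
    - [0,0,0,0,0,0,0]
    - [0,0,0,0,0,0,0]

```text
t: 18.15
tool_pos: [0.5646, -0.3163, 0.0091]
tool_rot: [2.883, 1.241, 0.003]
contact_force: [0.2, -0.3, 6.9]
opening: 0.0623
```

>>> carry_out:
  series:
    - [0,0,0.5,0,0,0,0]
    - [0,0,1,0,0,0,0]
    - [0,0,1,0,0,0,0]
    - [0,0,1,0,0,0,0]
    - [0,0,1,0,0,0,0]
    - [0,0,1,0,0,0,0]
    - [-0.7,0,1,0,0,0,0]
    - [-0.7,0.5,1,0,0,0,0]
    - [-0.7,1,0.5,0,0,0,0]
    - [-0.7,1,0,0,0,0,0]
    - [-0.7,1,0,0,0,0,0]
    - [-0.7,1,0,0,0,0,0]

```text
t: 19.35
tool_pos: [0.4565, -0.2014, 0.2062]
tool_rot: [-2.885, -1.241, 0.001]
contact_force: [2.0, -0.1, -2.3]
opening: 0.0624
```

>>> carry_out:
  series:
    - [0,1,0,0,0,0,0]
    - [0,1,0,0,0,0,0]
    - [0,1,0,0,0,0,0]
    - [0,1,0,0,0,0,0]
    - [0,1,0,0,0,0,0]
    - [0,1,0,0,0,0,0]
    - [0,1,0,0,0,0,0]
    - [0,1,0,0,0,0,0]
    - [0,1,0,0,0,0,0]
    - [0,1,0,0,0,0,0]
    - [0,1,0,0,0,0,0]
    - [0,1,0,0,0,0,0]

```text
t: 20.55
tool_pos: [0.4569, 0.0983, 0.2062]
tool_rot: [-2.885, -1.242, 0.002]
contact_force: [0.5, -0.3, -2.4]
opening: 0.0626
```

>>> carry_out:
  series:
    - [0,1,0,0,0,0,0]
    - [0.4,1,0,0,0,0,0]
    - [0.4,1,0,0,0,0,0]
    - [0.4,1,0,0,0,0,0]
    - [0.4,1,0,0,0,0,0]
    - [0.4,1,0,0,0,0,0]
    - [0.4,1,0,0,0,0,0]
    - [0.4,1,0,0,0,0,0]
    - [0.4,1,0,0,0,0,0]
    - [0.2,0.5,0,0,0,0,0]
    - [0,0,0,0,0,0,0]
    - [0,0,0,0,0,0,0]

```text
t: 21.75
tool_pos: [0.5424, 0.3341, 0.2062]
tool_rot: [2.885, 1.242, -0.003]
contact_force: [-0.0, 0.6, -2.8]
opening: 0.0622
```

```bash
python3 look.py w10
python3 - <<'E'
from h import *
im=ctrl.get_image('side');cv2.imwrite('pics/s10.png',cv2.resize(im['frame'][100:250,200:400],None,fx=4,fy=4))
E
```

```text
21.75 [0.5424 0.3341 0.2062] [ 0.4356  0.0753  1.5692 -0.0006  1.4988  1.1936]
jaw [ 0.7262 -0.6874] tilt -0.9999983558646649 tcp px [319.0447 275.646 ]
wide1 0.57 [318.5 271.2] [0.4868 0.2775 0.004 ]
```

View pics/s10.png

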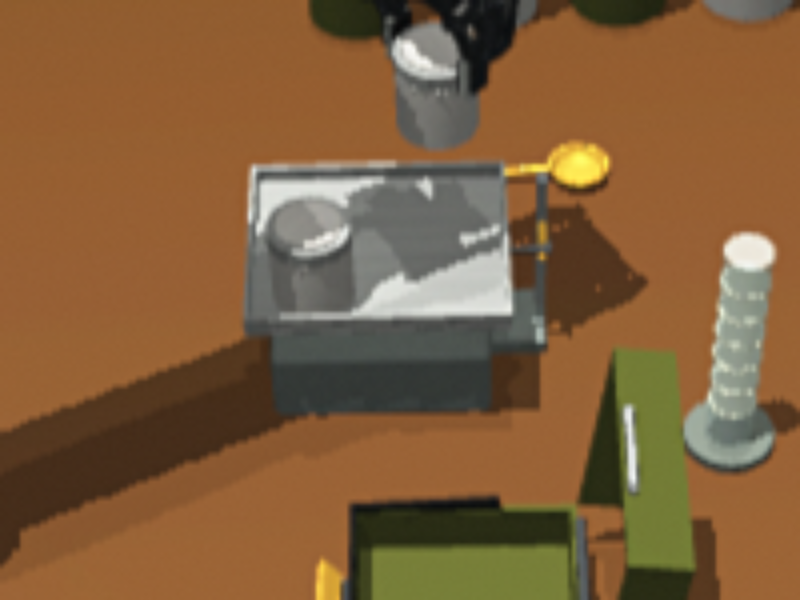

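View pics/w10.png

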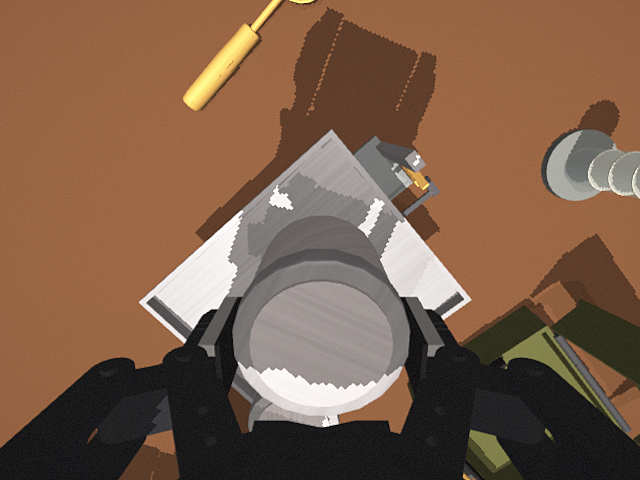

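>>> carry_out:
  series:
    - [0,0,-1,0,0,0,0]
    - [0,0,-1,0,0,0,0]
    - [0,0,-1,0,0,0,0]
    - [0,0,-0.4,0,0,0,0]
    - [0,0,-0.4,0,0,0,0]
    - [0,0,0,0,0,0,0]
    - [0,0,0,0,0,0,0.9]
    - [0,0,0,0,0,0,1]
    - [0,0,0,0,0,0,1]
    - [0,0,0,0,0,0,1]
    - [0,0,0,0,0,0,1]

```text
t: 23.05
tool_pos: [0.5433, 0.3349, 0.1123]
tool_rot: [-2.886, -1.242, -0.002]
contact_force: [0.4, -0.2, 0.4]
opening: 0.0852
```

>>> carry_out:
  series:
    - [0,0,0.5,0,0,0,1]
    - [0,0,1,0,0,0,1]
    - [0,0,1,0,0,0,1]
    - [0,0,1,0,0,0,1]
    - [-0.6,-1,0,0,0,0,1]
    - [-0.6,-1,0,0,0,0,1]
    - [-0.6,-1,0,0,0,0,1]
    - [-0.6,-1,0,0,0,0,1]
    - [-0.6,-1,0,0,0,0,1]
    - [-0.6,-1,0,0,0,0,1]
    - [0,-1,0,0,0,0,1]
    - [0,-1,0,0,0,0,1]

```text
t: 24.25
tool_pos: [0.4528, 0.134, 0.2005]
tool_rot: [2.885, 1.242, 0.003]
contact_force: [-0.4, 0.0, -0.1]
opening: 0.0853
```

```bash
python3 look.py w11
python3 - <<'E'
from h import *
im=ctrl.get_image('side');cv2.imwrite('pics/s11.png',cv2.resize(im['frame'][110:220,250:390],None,fx=5.6,fy=5.4,interpolation=cv2.INTER_CUBIC))
cv2.imwrite('pics/s11f.png',im['frame'])
t=ctrl.get_image('top');cv2.imwrite('pics/t11.png',cv2.resize(t['frame'][185:290,160:260],None,fx=5.7,fy=5.7,interpolation=cv2.INTER_CUBIC))
E
```

```text
24.25 [0.4528 0.134  0.2005] [ 0.1299 -0.3323  1.9496 -0.      1.5223  0.8874]
jaw [ 0.7266 -0.6871] tilt -0.9999979540845246 tcp px [319.0458 275.6474]
wide1 0.82 [191.4 115.1] [0.4214 0.2798 0.004 ]
slim1 0.85 [615.3 356.5] [ 0.5787 -0.2372  0.004 ]
```

View pics/s11.png

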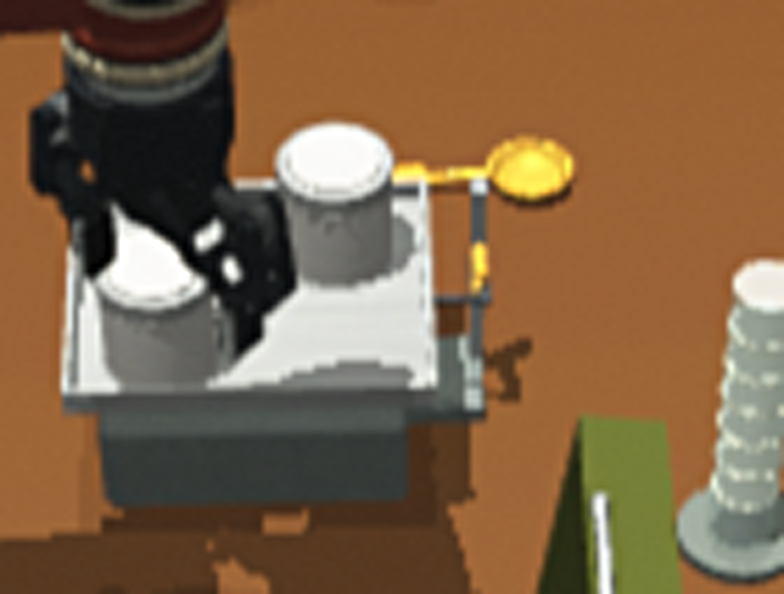

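View pics/t11.png

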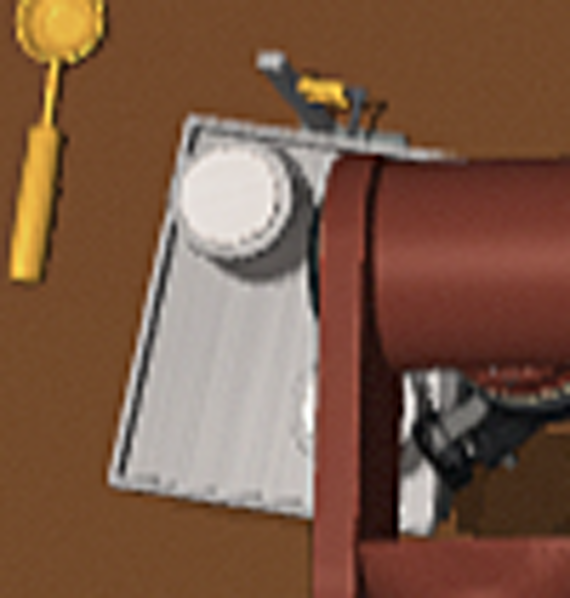

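View pics/w11.png

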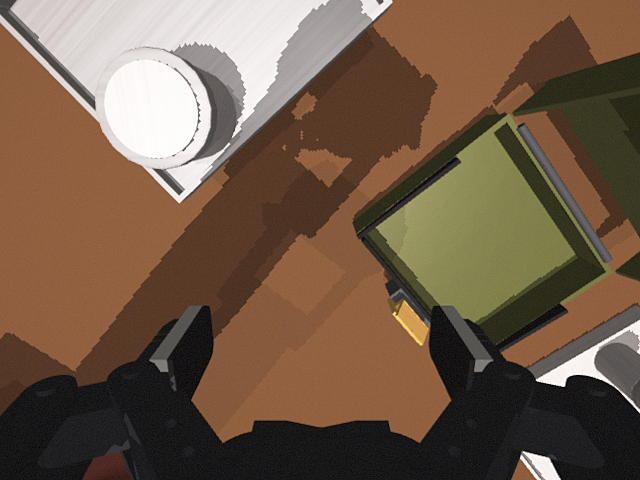

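```bash
python3 - <<'E'
from h import *
np.set_printoptions(precision=2,suppress=True,linewidth=150)
for f in ['side0','s11f']:
    im=cv2.cvtColor(cv2.imread(f'pics/{f}.png'),cv2.COLOR_BGR2GRAY).astype(float)
    print(f,'front',im[170:190,305:322].mean(1))
    print('  ptr',im[154:170,328:333].mean(1))
E
python3 - <<'E'
import sys; sys.path.insert(0,'.')
from fit import *
p=[.493,.2962,-.043]
for q in (.004,.007,.01,.026,.03,.034):
    print(q,'rim',[proj(s,Rz(p[2])@[x,-.085,.142-q]+[p[0],p[1],0])[1].round(2) for x in (.05,.09)],'ptr',proj(s,Rz(p[2])@[.11,0,.126-q]+[p[0],p[1],0]).round(2))
E
```

```text
side0 front [226.76 227.18 227.   229.06 234.88 213.   132.53  81.76  82.76  83.18  85.    86.18  85.88  86.47  86.06  86.47  86.24  86.76  87.12  80.24]
  ptr [112.4 112.4 113.  114.6 110.8  81.4  82.4 114.6 117.2 116.   96.4  63.8  62.8  65.   67.2  66.2]
s11f front [223.06 224.47 223.24 221.59 221.29 224.   211.24 164.71 129.88 127.41 132.88 115.35  78.41  71.29  72.29  76.71  82.71  84.    84.24  77.18]
  ptr [109.4 109.2 108.8 108.8 108.2 108.4 109.2 108.4 109.  110.8 106.4  75.6  51.   60.2  62.2  61.4]
0.004 rim [np.float64(175.5), np.float64(175.19)] ptr [329.77 159.06]
0.007 rim [np.float64(176.23), np.float64(175.91)] ptr [329.76 159.78]
0.01 rim [np.float64(176.95), np.float64(176.64)] ptr [329.75 160.49]
0.026 rim [np.float64(180.78), np.float64(180.47)] ptr [329.71 164.3 ]
0.03 rim [np.float64(181.73), np.float64(181.42)] ptr [329.69 165.24]
0.034 rim [np.float64(182.68), np.float64(182.36)] ptr [329.68 166.18]
```

Pointer shift suggests q ≈ 0.030–0.032 (pointer row 165.2 px). I'll check it more tightly with an overhead wrist view that fits the pan rim, whose size is known.

>>> carry_out:
  series:
    - [0.3,1,0.3,0,0,0,1]
    - [0.3,1,0.3,0,0,0,1]
    - [0.3,1,0.3,0,0,0,1]
    - [0.3,1,0.3,0,0,0,1]
    - [0.3,1,0.3,0,0,0,1]
    - [0.4,1,0.3,0,0,0,1]
    - [0.4,1,0,0,0,0,1]
    - [0,0,0,0,0,0,1]
    - [0,0,0,0,0,0,1]
    - [0,0,0,0,0,0,1]

```text
t: 25.6
tool_pos: [0.51, 0.3095, 0.2438]
tool_rot: [2.885, 1.242, -0.001]
contact_force: [1.3, -1.1, -0.1]
opening: 0.0853
```

```bash
python3 look.py w12
```

```text
25.6 [0.51   0.3095 0.2438] [ 0.4209 -0.0383  1.6222 -0.0002  1.5587  1.1787]
jaw [ 0.7264 -0.6873] tilt -0.9999995296314129 tcp px [319.0452 275.6458]
wide1 0.74 [326.7 165.2] [0.5376 0.3279 0.004 ]
wide1 0.56 [307.1 297.5] [0.4096 0.2266 0.004 ]
```

View pics/w12.png

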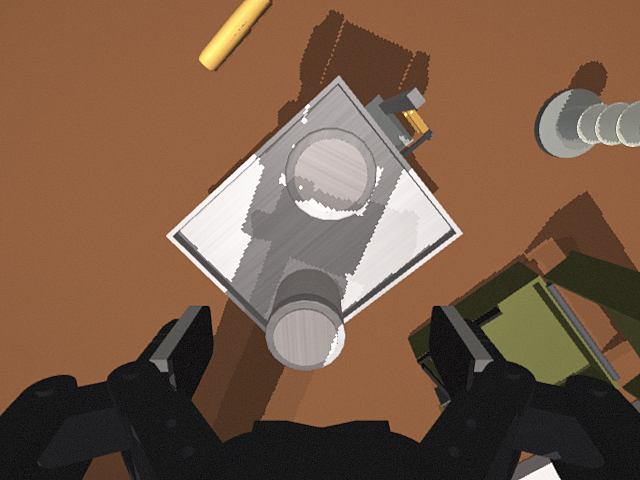

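Run:
```python
import cv2,numpy as np
a=cv2.imread('pics/w12.png')
c=[cv2.resize(a[y-14:y+14,x-14:x+14],None,fx=14,fy=14,interpolation=cv2.INTER_CUBIC) for x,y in ((339,80),(171,236),(458,235))]
d=cv2.resize(a[80:220,370:450],None,fx=5,fy=4.2,interpolation=cv2.INTER_CUBIC)
cv2.imwrite('pics/w12c.png',cv2.resize(np.hstack(c),(798,266)))
cv2.imwrite('pics/w12d.png',d)
```

```text
(no output)
```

View pics/w12c.png

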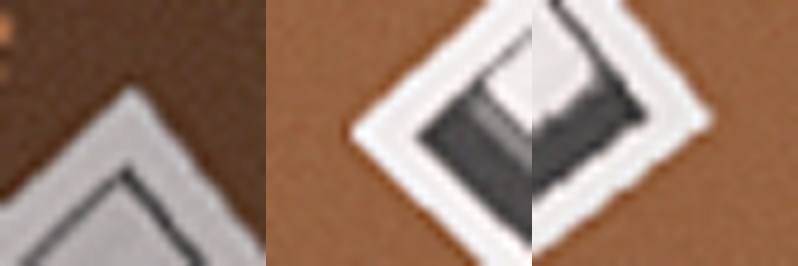

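View pics/w12d.png

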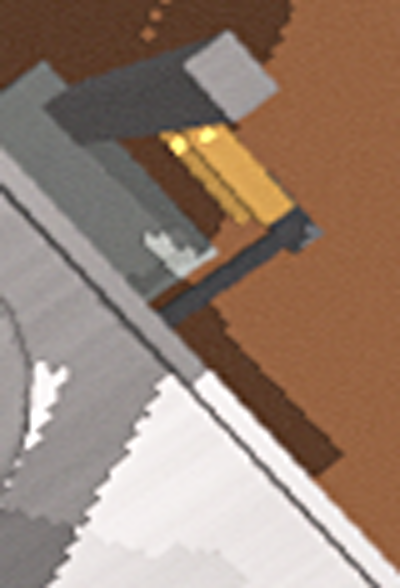

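```bash
cat > wz.py <<'E'
from fit import Rz
from h import *
from scipy.optimize import least_squares
np.set_printoptions(precision=4,suppress=True)
def wfit(im,pts,p0):
    f=lambda p: np.concatenate([proj(im,Rz(p[2])@np.array([l[0],l[1],0])+[p[0],p[1],p[3]])-uv for l,uv in pts])
    k=least_squares(f,p0,x_scale=.1); return k.x,k.fun
E
python3 - <<'E'
from wz import *
o=ctrl.get_obs(); im=wristP(ctrl.get_image('wrist'),o)
print(wfit(im,[((.1,.085),(338.2,74.8)),((-.1,.085),(165.6,235.4)),((.1,-.085),(462.7,233.0))],[.49,.3,-.04,.11]))
# expected rim z = .142-q
E
```

```text
(array([ 0.4949,  0.3004, -0.0435,  0.1084]), array([ 0.2421, -0.0525, -0.0812,  0.1814, -0.1925, -0.1216]))
```

>>> carry_out:
  series:
    - [0.1,-1,0,0,0,-1,1]
    - [0.1,-1,0,0,0,-1,1]
    - [0.1,-1,0,0,0,-1,1]
    - [0.1,-1,0,0,0,-1,1]
    - [0.1,-1,0,0,0,-1,1]
    - [0.1,-1,0,0,0,-1,1]
    - [0,-1,0,0,0,-1,1]
    - [0,-1,0,0,0,-1,1]
    - [0,-0.8,-1,1,0,0,1]
    - [0,0,-1,1,0,0,1]
    - [0,0,-1,1,0,0,1]
    - [0,0,-0.7,0,0,0,1]

```text
t: 27.1
tool_pos: [0.5243, 0.0874, 0.149]
tool_rot: [-2.84, -0.011, 0.001]
contact_force: [-0.4, 1.0, -0.2]
opening: 0.0854
```

>>> carry_out:
  series:
    - [0,0,0,0,0,0,1]
    - [0,0,0,0,0,0,1]

```text
t: 27.3
tool_pos: [0.5256, 0.0897, 0.1522]
tool_rot: [-2.842, -0.018, -0.003]
contact_force: [-0.1, 0.0, 0.3]
opening: 0.0855
```

```bash
python3 look.py w13
```

```text
27.3 [0.5256 0.0897 0.1522] [-0.149  -0.146   1.9     0.2993  1.4392  1.3619]
jaw [ 0.0127 -0.9553] tilt -0.9553296794874477 tcp px [319.294  276.5587]
wide1 0.84 [ 55.7 193. ] [0.5215 0.4577 0.004 ]
wide1 0.77 [150.3 318.8] [0.3774 0.3458 0.004 ]
```

View pics/w13.png

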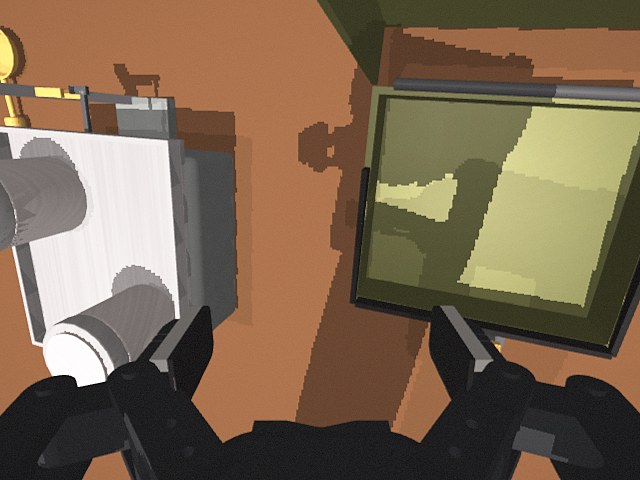

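Run:
```python
import cv2
a=cv2.imread('pics/w13.png')
cv2.imwrite('pics/w13c.png',cv2.resize(a[75:145,0:150],None,fx=5.3,fy=5.3,interpolation=cv2.INTER_CUBIC))
```

```text
(no output)
```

View pics/w13c.png

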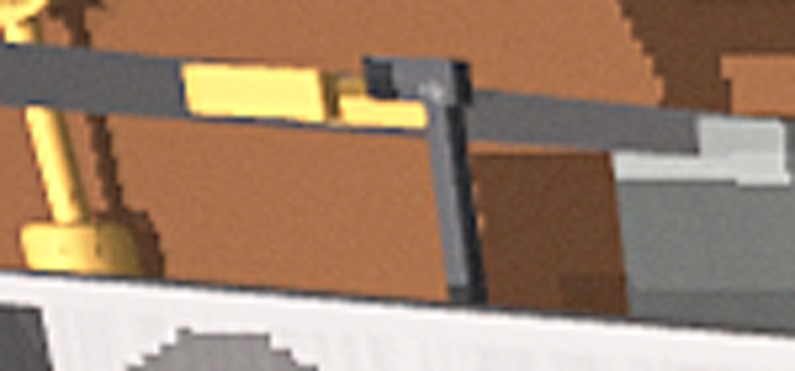

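Run:
```python
from wz import *
im=ctrl.get_image('wrist')
o2=dict(tool_pos=np.array([.51,.3095,.2438]),tool_rot=np.array([2.885,1.242,-.001]))
o3=dict(tool_pos=np.array([.5256,.0897,.1522]),tool_rot=np.array([-2.842,-.018,-.003]))
a=wristP(dict(im),o2);b=wristP(dict(im),o3)
# rescale rot more exactly? 
Rl=Rz(-.0435).T; org=np.array([.4949,.3004,0])
for n,ua,ub in [('pan corner',(462.7,233.0),(170,138)),('uplug end top',(427,131.9),(61.3,92.9))]:
    X=tri(a,ua,b,ub); print(n,X,Rl@(X-org),'reproj',proj(a,X)-ua,proj(b,X)-ub)
# z as function of y along ray at local x .127 for w13 features
def zy(px,yl,xl=.127):
    # find z s.t. projected column matches px[0]
    from scipy.optimize import brentq
    return brentq(lambda z: proj(b,Rz(-.0435)@[xl,yl,z]+org)[0]-px,0,.2)
for n,c in [('uplug L',182),('uplug R',325),('uplug frontR',337),('low R?',430),('tip L',365),('tip R',465),('tipmid',392)]:
    px=(c+.5)/5.3-.5
    print(n,round(px,1),[ (y,round(zy(px,y),4)) for y in (.036,.03,.02,.012,.006,0.,-.006)])
```

```text
pan corner [0.5914 0.2105 0.1058] [ 0.1003 -0.0856  0.1058] reproj [ 0.0785 -0.086 ] [0.0156 0.151 ]
uplug end top [0.6215 0.2999 0.1052] [0.1265 0.005  0.1052] reproj [-0.7286  0.7003] [-0.1284 -1.1234]
uplug L 33.9 [(0.036, 0.1015), (0.03, 0.106), (0.02, 0.1135), (0.012, 0.1195), (0.006, 0.124), (0.0, 0.1285), (-0.006, 0.133)]
uplug R 60.9 [(0.036, 0.0798), (0.03, 0.0848), (0.02, 0.093), (0.012, 0.0996), (0.006, 0.1046), (0.0, 0.1095), (-0.006, 0.1144)]
uplug frontR 63.2 [(0.036, 0.0779), (0.03, 0.0828), (0.02, 0.0912), (0.012, 0.0978), (0.006, 0.1028), (0.0, 0.1078), (-0.006, 0.1128)]
low R? 80.7 [(0.036, 0.0618), (0.03, 0.0671), (0.02, 0.076), (0.012, 0.0831), (0.006, 0.0884), (0.0, 0.0937), (-0.006, 0.099)]
tip L 68.5 [(0.036, 0.0732), (0.03, 0.0783), (0.02, 0.0867), (0.012, 0.0935), (0.006, 0.0986), (0.0, 0.1037), (-0.006, 0.1088)]
tip R 87.3 [(0.036, 0.0554), (0.03, 0.0608), (0.02, 0.0699), (0.012, 0.0772), (0.006, 0.0826), (0.0, 0.0881), (-0.006, 0.0935)]
tipmid 73.6 [(0.036, 0.0686), (0.03, 0.0737), (0.02, 0.0824), (0.012, 0.0893), (0.006, 0.0945), (0.0, 0.0996), (-0.006, 0.1048)]
```

Run:
```python
from wz import *
im=ctrl.get_image('wrist')
o2=dict(tool_pos=np.array([.51,.3095,.2438]),tool_rot=np.array([2.885,1.242,-.001]))
o3=dict(tool_pos=np.array([.5256,.0897,.1522]),tool_rot=np.array([-2.842,-.018,-.003]))
a=wristP(dict(im),o2);b=wristP(dict(im),o3)
Rl=Rz(-.0435).T; org=np.array([.4949,.3004,0])
for n,c in [('arm base',(170,315)),('arm up edge',(255,243)),('arm low edge',(270,262)),('tip corner lo',(320,237)),('tip corner up',(283,208))]:
    u=((c[0]+.5)/5-.5+370,(c[1]+.5)/4.2-.5+80)
    print(n,[ (Rl@(atz(a,u,z)-org))[:2].round(4) for z in (.09,.096,.1)])
print('w13')
for n,c in [('arm L near pan',(447,290)),('arm R near pan',(483,290)),('arm L mid',(437,180)),('arm R mid',(470,180)),('tipTL',(365,60)),('tipBL',(368,92)),('tipTR',(468,65)),('tipBR',(468,103))]:
    u=((c[0]+.5)/5.3-.5,(c[1]+.5)/5.3-.5+75)
    print(n,[ (Rl@(atz(b,u,z)-org))[:2].round(4) for z in (.09,.096,.1)])
```

```text
arm base [array([0.1035, 0.    ]), array([0.1028, 0.0012]), array([0.1023, 0.002 ])]
arm up edge [array([0.1234, 0.002 ]), array([0.1223, 0.0032]), array([0.1216, 0.0039])]
arm low edge [array([ 0.1231, -0.0028]), array([ 0.122 , -0.0015]), array([ 0.1213, -0.0007])]
tip corner lo [array([ 0.1326, -0.0044]), array([ 0.1314, -0.0031]), array([ 0.1305, -0.0023])]
tip corner up [array([0.1311, 0.0044]), array([0.1299, 0.0055]), array([0.1291, 0.0063])]
w13
arm L near pan [array([0.1005, 0.0058]), array([ 0.1009, -0.0009]), array([ 0.1012, -0.0054])]
arm R near pan [array([ 0.1009, -0.0009]), array([ 0.1013, -0.0075]), array([ 0.1016, -0.0119])]
arm L mid [array([0.1158, 0.005 ]), array([ 0.1158, -0.0018]), array([ 0.1159, -0.0063])]
arm R mid [array([ 0.1161, -0.0011]), array([ 0.1161, -0.0077]), array([ 0.1161, -0.0121])]
tipTL [array([0.1316, 0.0153]), array([0.1312, 0.0082]), array([0.131 , 0.0036])]
tipBL [array([0.1273, 0.0155]), array([0.127 , 0.0085]), array([0.1269, 0.0038])]
tipTR [array([ 0.1315, -0.0034]), array([ 0.1311, -0.01  ]), array([ 0.1309, -0.0143])]
tipBR [array([ 0.1264, -0.0026]), array([ 0.1262, -0.0091]), array([ 0.126 , -0.0135])]
```

>>> carry_out:
  series:
    - [0.2,0.4,-0.8,1,0,0,1]
    - [0.2,0.4,-0.8,1,0,0,1]
    - [0.2,0.4,-0.8,1,0,0,1]
    - [0,0,0,0,0,0,1]
    - [0,0,0,0,0,0,1]
    - [0,0,0,0,0,0,1]

```text
t: 28.35
tool_pos: [0.5416, 0.1198, 0.0936]
tool_rot: [-2.543, -0.018, -0.009]
contact_force: [0.6, 0.6, 0.4]
opening: 0.0854
```

```bash
python3 look.py w14
python3 - <<'E'
import cv2
a=cv2.imread('pics/w14.png')
cv2.imwrite('pics/w14s.png',a)
E
```

```text
28.35 [0.5416 0.1198 0.0936] [-0.2447  0.0108  1.9289  0.5889  1.3973  1.1489]
jaw [ 0.0149 -0.8261] tilt -0.8262167254147507 tcp px [319.5998 276.344 ]
wide1 0.95 [ 98.5 215.2] [0.496  0.5448 0.004 ]
```

View pics/w14.png

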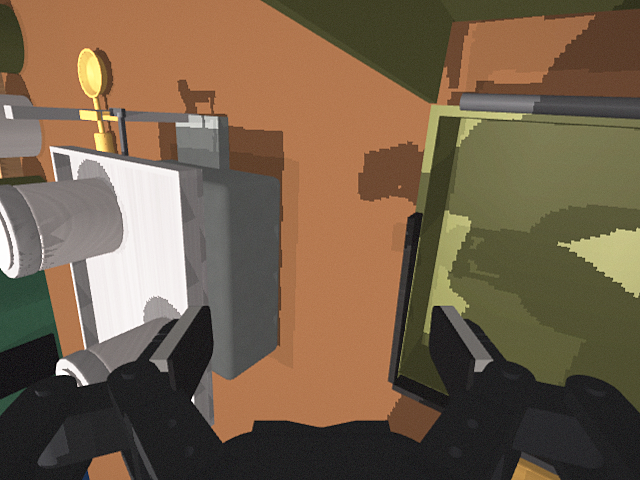

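```bash
python3 - <<'E'
import cv2
a=cv2.imread('pics/w14.png')
cv2.imwrite('pics/w14c.png',cv2.resize(a[95:170,60:160],None,fx=8,fy=8,interpolation=cv2.INTER_CUBIC))
E
python3 - <<'E'
from wz import *
o=ctrl.get_obs(); b=wristP(ctrl.get_image('wrist'),o)
Rl=Rz(-.0435); org=np.array([.4949,.3004,0])
for n,l in [('coltop',(.127,.036,.146)),('colbase',(.127,.036,0)),('up .102',(.127,.005,.102)),('low .090',(.127,.005,.090))]+[('ptr q%d'%q,(.13,0,.126-q/1000)) for q in (26,30,34)]:
    u=proj(b,Rl@l+org); print(n,u,'crop',(u-[60,95]+.5)*8-.5)
E
```

```text
coltop [  6.8792 109.3365] crop [-421.4668  118.192 ]
colbase [194.4093 116.0533] crop [1078.7744  171.9261]
up .102 [101.5633 113.705 ] crop [336.0068 153.1397]
low .090 [118.6402 114.2821] crop [472.6214 157.7569]
ptr q26 [107.6846 109.5417] crop [384.977  119.8336]
ptr q30 [113.4838 109.7907] crop [431.3705 121.826 ]
ptr q34 [119.1439 110.0338] crop [476.6512 123.7705]
```

View pics/w14c.png

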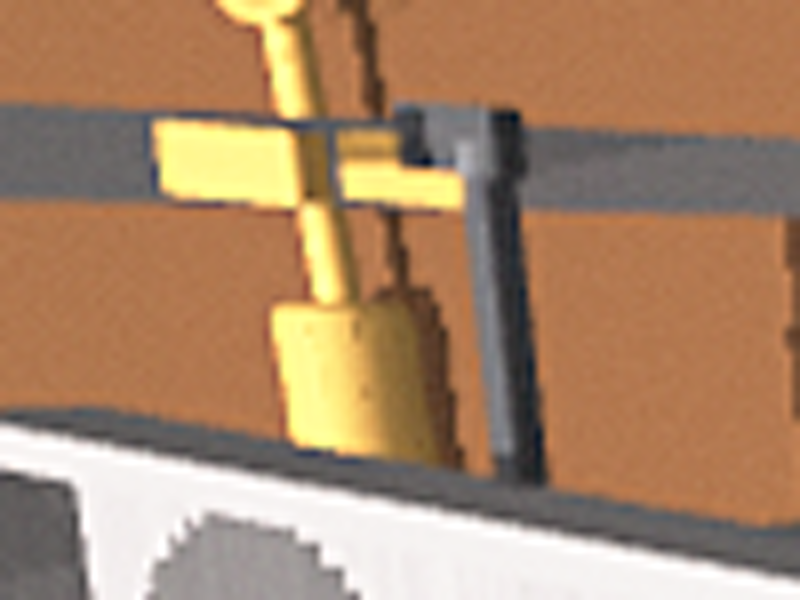

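Run:
```python
from wz import *
a=cv2.imread('pics/w14.png')
def up(x0,y0,w,h,s): return cv2.resize(a[y0:y0+h,x0:x0+w],None,fx=s,fy=s,interpolation=cv2.INTER_CUBIC)
cv2.imwrite('pics/w14d.png',np.hstack([up(0,95,40,40,7),up(165,95,125,100,4)[:280]]) if False else up(165,105,125,90,6))
cv2.imwrite('pics/w14e.png',up(0,85,60,60,8))
o=dict(tool_pos=np.array([0.5416,0.1198,0.0936]),tool_rot=np.array([-2.543,-.018,-.009]))
b=wristP(ctrl.get_image('wrist'),o)
Rl=Rz(-.0435); org=np.array([.4949,.3004,0])
for n,l in [('h top ++',(.085,-.075,.065)),('h base +-',(.085,-.075,0)),('h top --',(-.085,-.075,.065)),('h base --',(-.085,-.075,0)),('coltop',(.127,.036,.146))]+[('rim q%d'%q,(.1,-.085,.142-q/1000)) for q in (26,30,34)]+[('rim- q%d'%q,(.1,.085,.142-q/1000)) for q in (26,30,34)]:
    u=proj(b,Rl@l+org); print(n,u)
```

```text
h top ++ [223.6323 184.2441]
h base +- [283.1419 175.3909]
h top -- [229.8148 384.0123]
h base -- [279.7448 348.3767]
coltop [  7.9891 110.232 ]
rim q26 [165.727  170.7039]
rim q30 [171.9342 170.1084]
rim q34 [177.9604 169.5303]
rim- q26 [ 37.4142 145.0701]
rim- q30 [ 43.1485 144.9173]
rim- q34 [ 48.764  144.7676]
```

View pics/w14d.png

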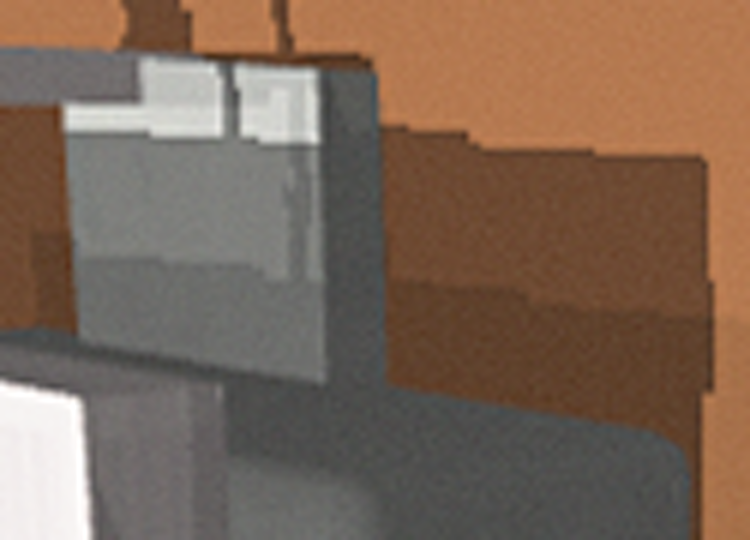

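View pics/w14e.png

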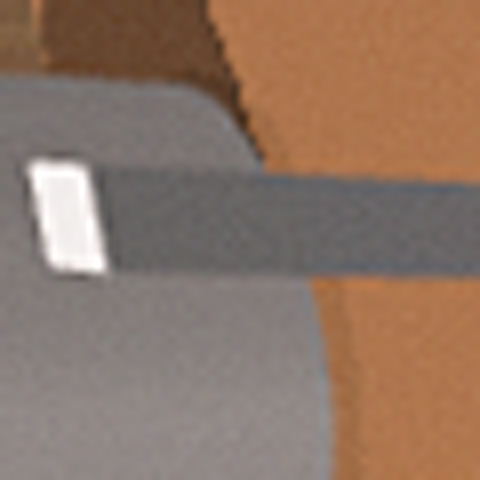

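Several estimates now agree. Using the wrist camera's scale position (its column-top check was within 0.1 px in column), the pan rim and pointer tip give q ≈ 34–35 mm. The tip sits against the lower lug, so two wides are borderline too heavy. With a tare near 9 mm, one wide plus one slim should give about 28 mm, so I'll move one wide into the case and add a slim. First I'll straighten the tool and view the case from above.

>>> carry_out:
  series:
    - [0,0,1,-1,0,0,1]
    - [0,0,1,-1,0,0,1]
    - [0,-0.5,1,-1,0,0,1]
    - [0,-0.8,1,-1,0,0,1]
    - [0.1,-1,1,-1,0,0,1]
    - [0.1,-1,1,-1,0,0,1]
    - [0.1,-1,0.2,0,0,0,1]
    - [0,-0.5,0,0,0,0,1]
    - [0,0,0,0,0,0,1]
    - [0,0,0,0,0,0,1]

```text
t: 29.8
tool_pos: [0.5472, -0.0001, 0.2451]
tool_rot: [-3.14, -0.019, 0.004]
contact_force: [-0.9, 0.4, -1.0]
opening: 0.0855
```

```bash
python3 look.py w15
```

```text
29.8 [ 0.5472 -0.0001  0.2451] [-0.1367 -0.157   1.7306  0.0007  1.5707  1.4223]
jaw [ 0.0118 -0.9999] tilt -0.9999961827542895 tcp px [319.0996 276.8283]
wide1 0.81 [ 58.3 312.9] [0.3917 0.3282 0.004 ]
slim1 0.94 [533.1 172.1] [ 0.5752 -0.2383  0.004 ]
slim1 0.73 [533.5 348.9] [ 0.3476 -0.2805  0.004 ]
```

View pics/w15.png

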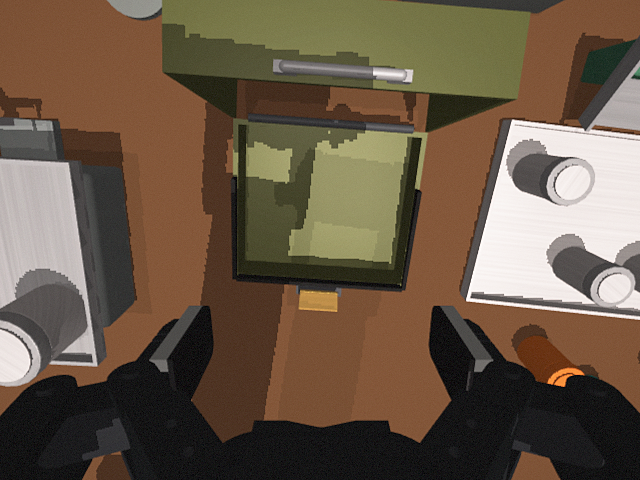

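Run:
```python
from wz import *
o=ctrl.get_obs(); im=wristP(ctrl.get_image('wrist'),o)
f=im['frame'].copy()
pts=[((.083,.095,.046),(233.5,119.5)),((.083,-.095,.046),(426,133)),((-.083,.095,.058),(233,281)),((-.083,-.095,.058),(406.5,292))]
g=lambda p: np.concatenate([proj(im,Rz(p[2])@np.array(l)+[p[0],p[1],0])-uv for l,uv in pts])
k=least_squares(g,[.54,0,-.05]);print(k.x,k.fun)
def draw(ls,col):
    q=np.array([proj(im,Rz(k.x[2])@np.array(l)+[k.x[0],k.x[1],0]) for l in ls]).astype(int); cv2.polylines(f,[q],True,col,1)
draw([(.083,.095,.046),(.083,-.095,.046),(-.083,-.095,.046),(-.083,.095,.046)],(0,0,255))
draw([(.078,.09,.005),(.078,-.09,.005),(-.078,-.09,.005),(-.078,.09,.005)],(255,0,0))
for th in (1.6,1.65,1.7,1.75):
    x=-.166*np.cos(th)+.043*np.sin(th); z=.166*np.sin(th)+.043*np.cos(th)
    L=[Rz(k.x[2])@np.array([.083+x,y,.046+z])+[k.x[0],k.x[1],0] for y in (.095,0,-.095)]
    print(th,[proj(im,l).round(1) for l in L])
for p,u in marks(im,'lid_front'): print('lid_front',p,u)
cv2.imwrite('pics/w15o.png',f)
```

```text
[ 0.5396 -0.005  -0.0498] [-0.4853 -0.0412  1.2119 -0.441  -1.7043  0.7713  0.9241  0.189 ]
1.6 [array([159.9,  16.6]), array([345.4,  30. ]), array([527.4,  43.2])]
1.65 [array([161. ,  -0.1]), array([346.4,  13.5]), array([528.3,  26.9])]
1.7 [array([162.4, -16.1]), array([347.3,  -2.4]), array([528.8,  11. ])]
1.75 [array([164.2, -31.4]), array([348.2, -17.6]), array([528.8,  -4.1])]
lid_front 0.54 [564.672 260.4  ]
```

View pics/w15o.png

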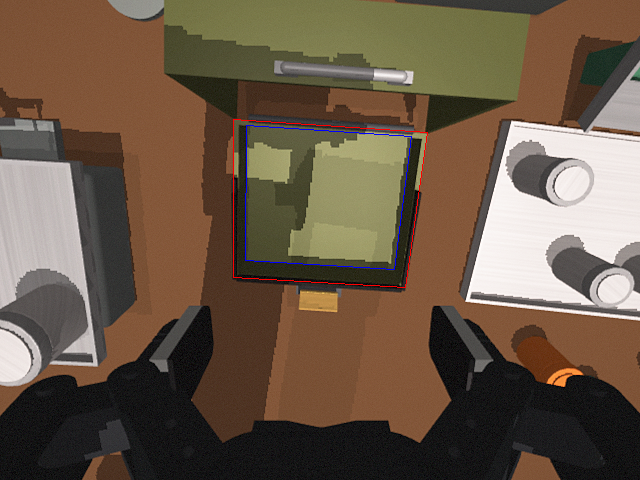

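>>> carry_out:
  series:
    - [-0.4,1,0,0,0,0,1]
    - [-0.4,1,0,0,0,0,1]
    - [-0.4,1,0,0,0,0,1]
    - [-0.4,1,0,0,0,0,1]
    - [-0.4,1,0,0,0,0,1]
    - [-0.4,1,0,0,0,0,1]
    - [-0.4,1,0,0,0,0,1]
    - [-0.4,1,0,0,0,0,1]
    - [-0.4,1,0,0,0,0,1]
    - [-0.5,1,0,0,0,0,1]
    - [0,0.4,0,0,0,0,1]
    - [0,0,0,0,0,0,1]

```text
t: 31.35
tool_pos: [0.4453, 0.2606, 0.2467]
tool_rot: [3.141, 0.024, 0.0]
contact_force: [0.2, -0.1, 1.0]
opening: 0.0854
```

```bash
cat > topc.py <<'E'
import sys
from wz import *
def topcircle(im,xy0,ztop,r,half=None):
    # draw predicted circles for a guess
    pass
name=sys.argv[1]; ztop=float(sys.argv[2])
im,o=wshot(name); print(o['t'],o['tool_pos'],o['opening'])
f=im['frame'].copy()
for n,r in (('wide1',.032),('slim1',.023)):
    for d in ctrl.trace(im,n):
        if d['p']<.4: continue
        m=d['mask'].astype(np.uint8)
        c,_=cv2.findContours(m,cv2.RETR_EXTERNAL,cv2.CHAIN_APPROX_NONE); c=max(c,key=cv2.contourArea)[:,0,:].astype(float)
        X=np.array([atz(im,u,ztop) for u in c])[:,:2]
        # far silhouette: fit model silhouette = hull of bottom and top circles, solve x,y
        cam=-im['R'].T@im['t']
        def sil(p):
            a=np.linspace(0,2*np.pi,72)
            q=np.array([proj(im,[p[0]+r*np.cos(t),p[1]+r*np.sin(t),z]) for z in (ztop-.072,ztop) for t in a]).astype(np.float32)
            return cv2.convexHull(q)
        x0=X.mean(0)
        def res(p):
            h=sil(p); return [cv2.pointPolygonTest(h,(float(u[0]),float(u[1])),True) for u in c[::3] if 3<u[0]<636 and 3<u[1]<476]
        k=least_squares(res,x0,loss='soft_l1',diff_step=1e-3)
        print(n,round(d['p'],2),'xy',k.x,'rms',np.sqrt(np.mean(np.square(res(k.x)))).round(2))
        cv2.polylines(f,[sil(k.x).astype(int)],True,(0,0,255),1)
cv2.imwrite(f'pics/{name}o.png',f)
E
python3 topc.py w16 .168
```

```text
31.45 [0.4458 0.2594 0.2466] 0.08533761088727583
wide1 0.97 xy [0.4442 0.2565] rms 1.89
wide1 0.82 xy [0.5432 0.3336] rms 2.15
wide1 0.59 xy [0.4931 0.0721] rms 8.57
```

View pics/w16o.png

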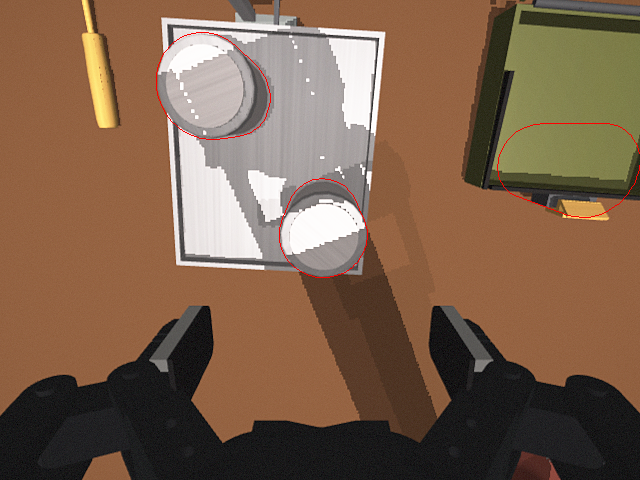

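Run:
```python
from wz import *
o=ctrl.get_obs(); im=wristP(ctrl.get_image('wrist'),o)
g=cv2.cvtColor(im['frame'],cv2.COLOR_BGR2GRAY)
a=im['frame']
c=[cv2.resize(a[y-12:y+12,x-12:x+12],None,fx=8,fy=8,interpolation=cv2.INTER_CUBIC) for x,y in ((163,18),(384,32),(361,273),(177,264))]
cv2.imwrite('pics/w16c.png',np.hstack(c))
```

```text
(no output)
```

View pics/w16c.png

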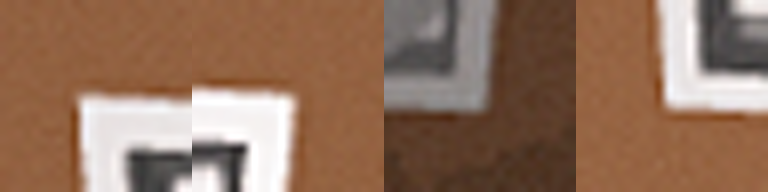

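>>> carry_out:
  series:
    - [0,0,-1,0,0,0,1]
    - [0,0,-1,0,0,0,1]
    - [0,0,-1,0,0,0,1]
    - [0,0,-1,0,0,0,1]
    - [0,0,-1,0,0,0,1]
    - [0,0,-0.6,0,0,0,1]
    - [0,0,0,0,0,0,1]
    - [0,0,0,0,0,0,0]
    - [0,0,0,0,0,0,0]
    - [0,0,0,0,0,0,0]
    - [0,0,0,0,0,0,0]
    - [0,0,0,0,0,0,0]

```text
t: 32.95
tool_pos: [0.4463, 0.2599, 0.1076]
tool_rot: [-3.141, -0.02, -0.003]
contact_force: [0.5, -1.3, -0.5]
opening: 0.0616
```

>>> carry_out:
  series:
    - [0,0,0.5,0,0,0,0]
    - [0,0,1,0,0,0,0]
    - [0,0,1,0,0,0,0]
    - [0,0,1,0,0,0,0]
    - [0,0,0,0,0,0,0]

```text
t: 33.45
tool_pos: [0.4475, 0.261, 0.1989]
tool_rot: [-3.138, -0.021, -0.011]
contact_force: [0.8, 0.9, -2.5]
opening: 0.0615
```

Run:
```python
from wz import *
im=ctrl.get_image('wrist')
b=wristP(dict(im),dict(tool_pos=np.array([.4458,.2594,.2466]),tool_rot=np.array([3.141,.024,0])))
print(wfit(b,[((-.1+.2,.085),(160.3,17.3)),((.1,-.085),(384.7,31.4)),((-.1,-.085),(361.3,274.1)),((-.1,.085),(175.8,264.9))],[.49,.3,-.04,.11]))
s=ctrl.get_image('side')
cv2.imwrite('pics/s17f.png',s['frame'])
im=cv2.cvtColor(s['frame'],cv2.COLOR_BGR2GRAY).astype(float)
print('  ptr',im[154:170,328:333].mean(1).round(1))
```

```text
(array([ 0.4941,  0.301 , -0.0394,  0.1082]), array([ 0.0674, -0.0856, -0.2218, -0.0297,  0.1096,  0.2676,  0.0753,
       -0.1263]))
  ptr [106.4 105.8 105.4 106.2 105.6 106.2 107.2 104.6  79.   79.6  89.6  61.
  59.2  60.   60.6  59.8]
```

>>> carry_out:
  series:
    - [0.2,-1,0,0,0,0,0]
    - [0.3,-1,0,0,0,0,0]
    - [0.3,-1,0,0,0,0,0]
    - [0.3,-1,0,0,0,0,0]
    - [0.3,-1,0,0,0,0,0]
    - [0.3,-1,0,0,0,0,0]
    - [0.3,-1,0,0,0,0,0]
    - [0.2,-1,0,0,0,0,0]
    - [0,-0.7,-1,0,0,0,0]
    - [0,0,-1,0,0,0,0]
    - [0,0,0,0,0,0,0]
    - [0,0,0,0,0,0,0]

```text
t: 34.85
tool_pos: [0.4993, 0.0425, 0.1427]
tool_rot: [-3.141, -0.02, 0.005]
contact_force: [0.1, 0.3, -1.6]
opening: 0.0619
```

```bash
python3 look.py w17
```

```text
34.85 [0.4993 0.0425 0.1427] [-0.0639 -0.2099  1.9477  0.0002  1.4072  1.494 ]
jaw [ 0.0129 -0.9999] tilt -0.9999938957372756 tcp px [319.0982 276.8269]
wide1 0.75 [321.8 272. ] [0.4454 0.0399 0.004 ]
slim1 0.92 [639.  365.5] [ 0.3491 -0.2791  0.004 ]
```

View pics/w17.png

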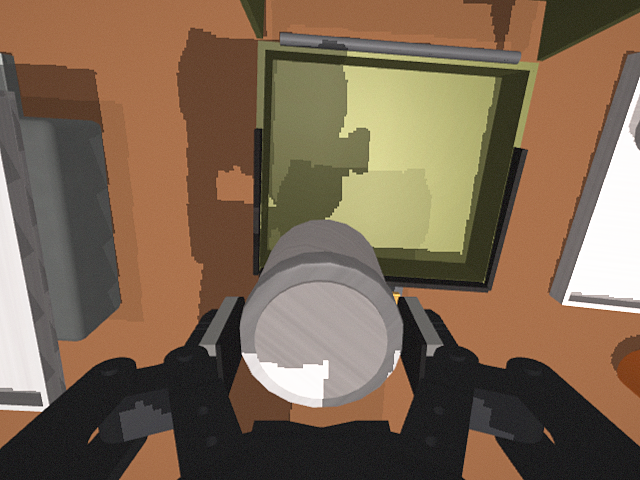

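>>> carry_out:
  series:
    - [0.2,-0.3,-1,0,0,0,0]
    - [0,0,-1,0,0,0,0]
    - [0,0,-1,0,0,0,0]
    - [0,0,-0.8,0,0,0,0]
    - [0,0,-0.5,0,0,0,0]
    - [0,0,-0.4,0,0,0,0]
    - [0,0,-0.2,0,0,0,0]
    - [0,0,0,0,0,0,0]

```text
t: 35.8
tool_pos: [0.5056, 0.0349, 0.0218]
tool_rot: [-3.142, -0.02, 0.0]
contact_force: [0.4, 0.5, -2.0]
opening: 0.0617
```

>>> carry_out:
  series:
    - [0,0,-0.1,0,0,0,0]
    - [0,0,0,0,0,0,0.9]
    - [0,0,0,0,0,0,0.9]
    - [0,0,0,0,0,0,0.9]
    - [0,0,0,0,0,0,0.9]
    - [0,0,0.3,0,0,0,0.9]
    - [0,0,1,0,0,0,0.9]
    - [0,0,1,0,0,0,1]
    - [0,0,1,0,0,0,1]
    - [0,-1,1,0,0,0,1]
    - [0,-1,1,0,0,0,1]
    - [0,-1,1,0,0,0,1]

```text
t: 37.0
tool_pos: [0.5054, -0.0409, 0.1786]
tool_rot: [3.141, 0.021, 0.002]
contact_force: [1.1, 0.4, 0.4]
opening: 0.0854
```

>>> carry_out:
  series:
    - [0,-1,0.5,0,0,0,1]
    - [0,-1,0.5,0,0,0,1]
    - [0,-1,0,0,0,0,1]
    - [0,-1,0,0,0,0,1]
    - [-0.3,-1,0,0,0,0,1]
    - [-0.3,-1,0,0,0,0,1]
    - [-0.3,-1,0,0,0,0,1]
    - [-0.3,-0.5,0,0,0,0,1]
    - [0,0,0,0,0,0,1]
    - [0,0,0,0,0,0,1]

```text
t: 38.0
tool_pos: [0.4755, -0.2272, 0.2019]
tool_rot: [-3.141, -0.02, -0.001]
contact_force: [-0.5, 0.7, 0.4]
opening: 0.0855
```

```bash
python3 topc.py w18 .076; python3 -c "
from h import *
im=ctrl.get_image('top');cv2.imwrite('pics/t18.png',im['frame'])"
```

```text
38.1 [ 0.4758 -0.2268  0.2018] 0.08584174601370567
wide1 0.58 xy [0.5019 0.0371] rms 1.13
slim1 0.87 xy [ 0.3295 -0.4478] rms 4.45
slim1 0.81 xy [ 0.2927 -0.3318] rms 10.84
slim1 0.8 xy [ 0.5734 -0.2351] rms 1.2
slim1 0.73 xy [ 0.3816 -0.5216] rms 1.66
slim1 0.68 xy [ 0.4677 -0.3006] rms 1.85
slim1 0.64 xy [ 0.3472 -0.2806] rms 1.91
```

View pics/w18o.png

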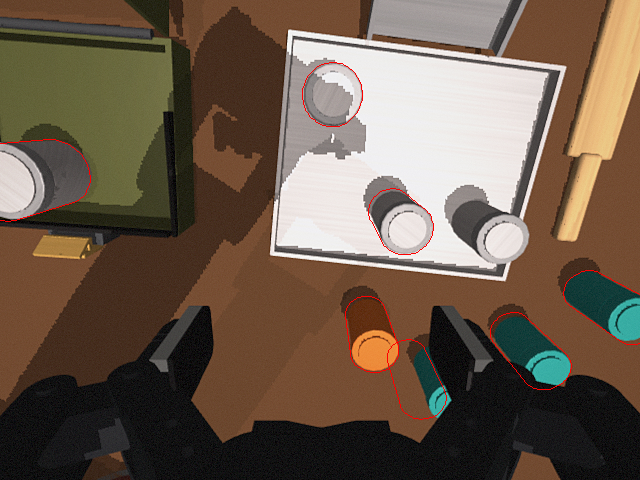

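View pics/t18.png

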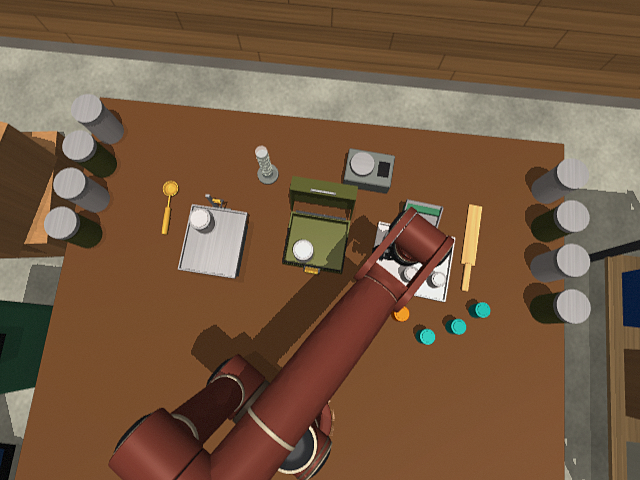

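>>> carry_out:
  series:
    - [1,-0.1,0,0,0,0,1]
    - [1,-0.1,0,0,0,0,1]
    - [1,-0.1,-0.5,0,0,0,1]
    - [0.9,0,-1,0,0,0,1]
    - [0,0,-1,0,0,0,1]
    - [0,0,-1,0,0,0,1]
    - [0,0,0,0,0,0,1]
    - [0,0,0,0,0,0,1]

```text
t: 39.1
tool_pos: [0.5729, -0.2348, 0.1141]
tool_rot: [-3.141, -0.021, 0.001]
contact_force: [-0.5, 0.2, 1.7]
opening: 0.0855
```

```bash
python3 topc.py w19 .076
```

```text
39.2 [ 0.5741 -0.2357  0.1163] 0.08547813971186315
wide1 0.91 xy [0.5017 0.0365] rms 0.59
slim1 0.97 xy [ 0.5044 -0.3984] rms 5.13
slim1 0.93 xy [ 0.5746 -0.2356] rms 2.34
slim1 0.85 xy [ 0.4687 -0.3005] rms 2.6
slim1 0.79 xy [ 0.3151 -0.4529] rms 2.98
```

View pics/w19o.png

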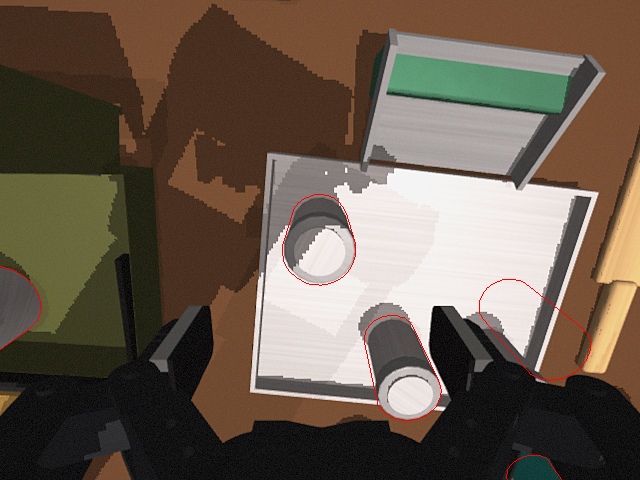

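Aligned over the metal slim tin in the tray, at (320,250) px in this image. Grasping it.

>>> carry_out:
  series:
    - [0,0,-1,0,0,0,1]
    - [0,0,-1,0,0,0,1]
    - [0,0,-1,0,0,0,1]
    - [0,0,-1,0,0,0,1]
    - [0,0,-0.4,0,0,0,1]
    - [0,0,0,0,0,0,1]
    - [0,0,0,0,0,0,0]
    - [0,0,0,0,0,0,0]
    - [0,0,0,0,0,0,0]
    - [0,0,0,0,0,0,0]
    - [0,0,0,0,0,0,0]

```text
t: 40.45
tool_pos: [0.5744, -0.2359, 0.0063]
tool_rot: [3.14, 0.02, 0.005]
contact_force: [-0.1, 0.8, 5.6]
opening: 0.0444
```

>>> carry_out:
  series:
    - [0,0,0.5,0,0,0,0]
    - [0,0,1,0,0,0,0]
    - [0,0,1,0,0,0,0]
    - [0,0,1,0,0,0,0]
    - [0,0,1,0,0,0,0]
    - [0,0,1,0,0,0,0]
    - [-1,0,1,0,0,0,0]
    - [-1,0,1,0,0,0,0]
    - [-1,0,0.5,0,0,0,0]
    - [-1,1,0,0,0,0,0]
    - [-0.5,1,0,0,0,0,0]
    - [0,1,0,0,0,0,0]

```text
t: 41.65
tool_pos: [0.4588, -0.1595, 0.2045]
tool_rot: [3.141, 0.017, -0.0]
contact_force: [-0.3, -0.1, -1.6]
opening: 0.0447
```

>>> carry_out:
  series:
    - [-0.04,1,0,0,0,0,0]
    - [-0.04,1,0,0,0,0,0]
    - [-0.04,1,0,0,0,0,0]
    - [-0.04,1,0,0,0,0,0]
    - [-0.04,1,0,0,0,0,0]
    - [-0.04,1,0,0,0,0,0]
    - [-0.04,1,0,0,0,0,0]
    - [-0.04,1,0,0,0,0,0]
    - [-0.04,1,0,0,0,0,0]
    - [-0.04,1,0,0,0,0,0]
    - [-0.04,1,0,0,0,0,0]
    - [-0.04,1,0,0,0,0,0]

```text
t: 42.85
tool_pos: [0.4479, 0.1407, 0.2044]
tool_rot: [3.141, 0.02, -0.0]
contact_force: [-0.2, 0.5, -1.2]
opening: 0.0447
```

>>> carry_out:
  series:
    - [0,1,0,0,0,0,0]
    - [0,1,0,0,0,0,0]
    - [0,1,0,0,0,0,0]
    - [0,1,0,0,0,0,0]
    - [0,1,0,0,0,0,0]
    - [0,0,0,0,0,0,0]
    - [0,0,-1,0,0,0,0]
    - [0,0,-1,0,0,0,0]
    - [0,0,-0.5,0,0,0,0]
    - [0,0,-0.5,0,0,0,0]
    - [0,0,0,0,0,0,0]

```text
t: 43.95
tool_pos: [0.4474, 0.2639, 0.1275]
tool_rot: [3.14, 0.019, -0.005]
contact_force: [-0.3, -0.4, -1.2]
opening: 0.0451
```

```bash
python3 -c "
from h import *
im=ctrl.get_image('side');cv2.imwrite('pics/s20.png',cv2.resize(im['frame'][100:220,240:400],None,fx=5,fy=5,interpolation=cv2.INTER_CUBIC))"
```

```text
(no output)
```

View pics/s20.png

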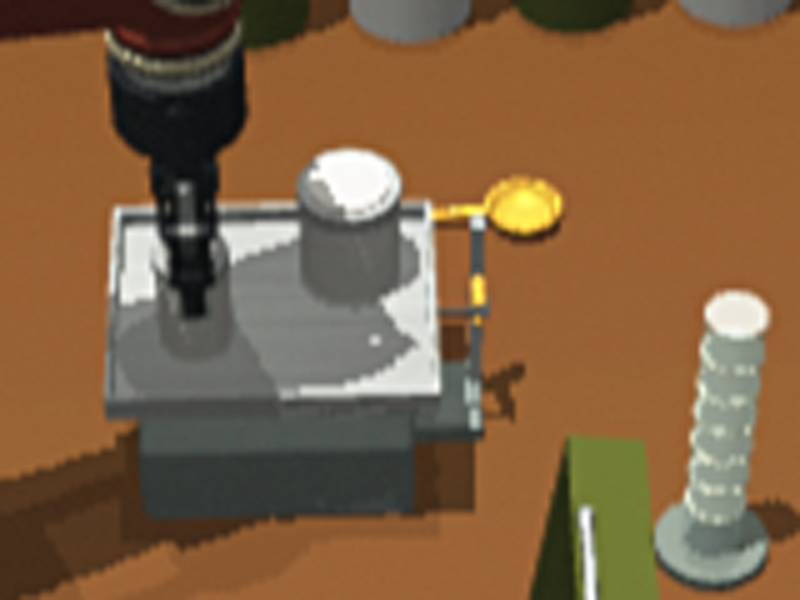

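>>> carry_out:
  series:
    - [0,0,-0.4,0,0,0,0]
    - [0,0,-0.4,0,0,0,0]
    - [0,0,0,0,0,0,0]
    - [0,0,0,0,0,0,0]

```text
t: 44.4
tool_pos: [0.4482, 0.2647, 0.1089]
tool_rot: [3.141, 0.02, -0.001]
contact_force: [0.5, 0.1, -0.9]
opening: 0.0446
```

>>> carry_out:
  series:
    - [0,0,0,0,0,0,0.85]
    - [0,0,0,0,0,0,0.85]
    - [0,0,0,0,0,0,0.85]
    - [0,0,0,0,0,0,0.85]
    - [0,0,0.5,0,0,0,0.85]
    - [0,0,1,0,0,0,1]
    - [0,0,1,0,0,0,1]
    - [0,0,1,0,0,0,1]
    - [0,0,1,0,0,0,1]
    - [0,0,1,0,0,0,1]
    - [0,0,0,0,0,0,1]
    - [0,0,0,0,0,0,1]

```text
t: 45.6
tool_pos: [0.4488, 0.2649, 0.2478]
tool_rot: [-3.141, -0.02, -0.003]
contact_force: [-0.8, -0.1, -1.4]
opening: 0.0854
```

```bash
python3 look.py w21
python3 - <<'E'
from h import *
a=cv2.imread('pics/w21.png')
s=ctrl.get_image('side');cv2.imwrite('pics/s21f.png',s['frame'])
g=cv2.cvtColor(s['frame'],cv2.COLOR_BGR2GRAY).astype(float)
print('  ptr',g[154:170,328:333].mean(1).round(1))
E
```

```text
45.6 [0.4488 0.2649 0.2478] [ 0.3904 -0.2263  1.7863  0.      1.5796  1.9483]
jaw [ 0.0129 -0.9999] tilt -0.9999978562951286 tcp px [319.1003 276.8302]
wide1 0.63 [233.5  99.7] [0.5497 0.3588 0.004 ]
wide1 0.55 [530.3 147. ] [0.5052 0.0331 0.004 ]
wide1 0.51 [323.1 213.6] [0.4266 0.2611 0.004 ]
slim1 0.82 [322.  213.7] [0.4264 0.2624 0.004 ]
slim1 0.7 [566.8 114.9] [ 0.5393 -0.0002  0.004 ]
  ptr [105.2 104.2 104.6 104.6 104.8 105.  104.6 106.  105.   85.8  55.8  52.6
  57.2  59.2  60.2  59.4]
```

View pics/w21.png

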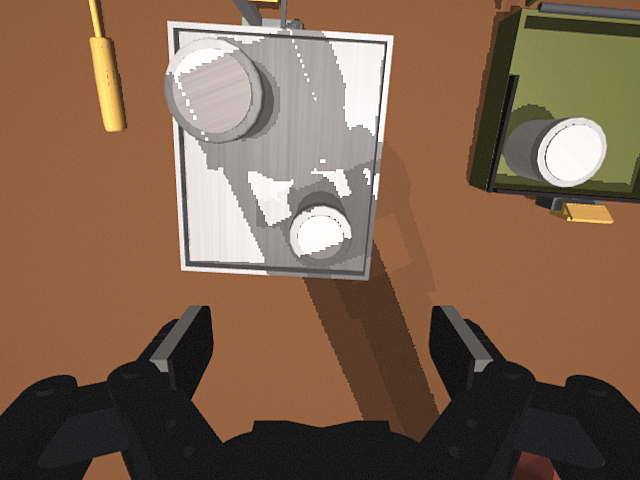

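Run:
```python
import cv2,numpy as np
a=cv2.imread('pics/w21.png')
c=[cv2.resize(a[y-12:y+12,x-12:x+12],None,fx=8,fy=8,interpolation=cv2.INTER_CUBIC) for x,y in ((169,23),(392,36),(369,277),(182,269))]
cv2.imwrite('pics/w21c.png',np.hstack(c))
```

```text
(no output)
```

View pics/w21c.png

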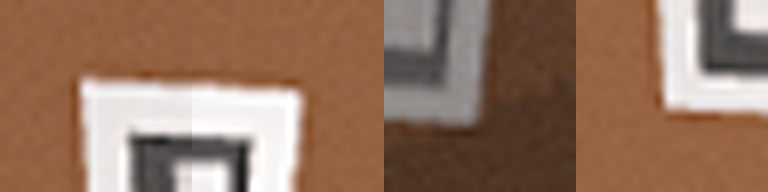

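>>> carry_out:
  series:
    - [0.4,-1,0,0,0,0,1]
    - [0.4,-1,0,0,0,0,1]
    - [0.5,-1,0,0,0,0,1]
    - [0.5,-1,0,0,0,0,1]
    - [0.5,-1,0,1,0,0,1]
    - [0.5,-1,-0.8,1,0,0,1]
    - [0.5,-0.5,-1,1,0,0,1]
    - [0.4,0.4,-1,1,0,0,1]
    - [0,0.4,-1,1,0,0,1]
    - [0,0,-1,1,0,0,1]
    - [0,0,-0.4,0,0,0,1]
    - [0,0,0,0,0,0,1]

```text
t: 47.0
tool_pos: [0.5392, 0.1222, 0.114]
tool_rot: [-2.542, -0.013, 0.002]
contact_force: [0.5, 0.1, 0.1]
opening: 0.085
```

>>> carry_out:
  series:
    - [0,0,0,0,0,0,1]
    - [0,0,0,0,0,0,1]

```text
t: 47.2
tool_pos: [0.5424, 0.1227, 0.1191]
tool_rot: [-2.543, -0.02, -0.01]
contact_force: [-0.4, -0.1, 0.2]
opening: 0.0852
```

```bash
python3 look.py w22
python3 - <<'E'
from wz import *
a=cv2.imread('pics/w22.png')
o=ctrl.get_obs(); b=wristP(ctrl.get_image('wrist'),o)
Rl=Rz(-.0415); org=np.array([.4945,.3007,0])
for n,l in [('coltop',(.127,.036,.146)),('up .102',(.127,.005,.102)),('low .090',(.127,.005,.090))]+[('ptr near q%d'%q,(.13,-.0035,.126-q/1000)) for q in (26,30,34)]:
    u=proj(b,Rl@l+org); print(n,u)
E
```

```text
47.2 [0.5424 0.1227 0.1191] [-0.2392 -0.0212  1.9138  0.5863  1.4333  1.1784]
jaw [ 0.0162 -0.826 ] tilt -0.8261225745554873 tcp px [319.5995 276.3432]
wide1 0.83 [126.5 210.3] [0.5025 0.5222 0.004 ]
wide1 0.78 [525.8 310.2] [0.5017 0.033  0.004 ]
coltop [ 51.8923 112.123 ]
up .102 [137.1701 115.8969]
low .090 [151.9638 116.3566]
ptr near q26 [145.8489 112.1933]
ptr near q30 [150.8611 112.3943]
ptr near q34 [155.7604 112.5908]
```

View pics/w22.png

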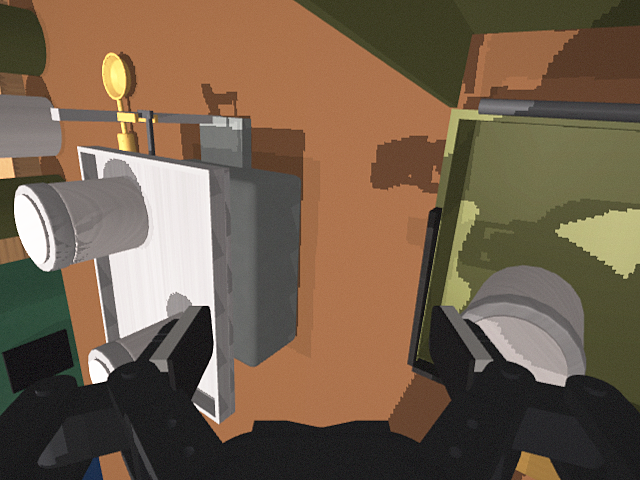

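Run:
```python
from wz import *
a=cv2.imread('pics/w22.png')
cv2.imwrite('pics/w22c.png',cv2.resize(a[95:170,90:190],None,fx=8,fy=8,interpolation=cv2.INTER_CUBIC))
cv2.imwrite('pics/w22e.png',cv2.resize(a[95:130,35:75],None,fx=8,fy=8,interpolation=cv2.INTER_CUBIC))
im=ctrl.get_image('wrist')
b=wristP(dict(im),dict(tool_pos=np.array([.4488,.2649,.2478]),tool_rot=np.array([-3.141,-.02,-.003])))
# w21 corners
def px(c,i,cx,cy): return ((c[0]-192*i+.5)/8-.5+cx-12,(c[1]+.5)/8-.5+cy-12)
P4=[px((80,77),0,169,23),px((302,91),1,392,36),px((482,125),2,369,277),px((664,107),3,182,269)]
print(wfit(b,list(zip([(.1,.085),(.1,-.085),(-.1,-.085),(-.1,.085)],P4)),[.49,.3,-.04,.11]))
```

```text
(array([ 0.494 ,  0.3007, -0.0437,  0.115 ]), array([-0.0534,  0.0635,  0.2413, -0.1169, -0.4035, -0.1157,  0.1755,
        0.1779]))
```

View pics/w22c.png

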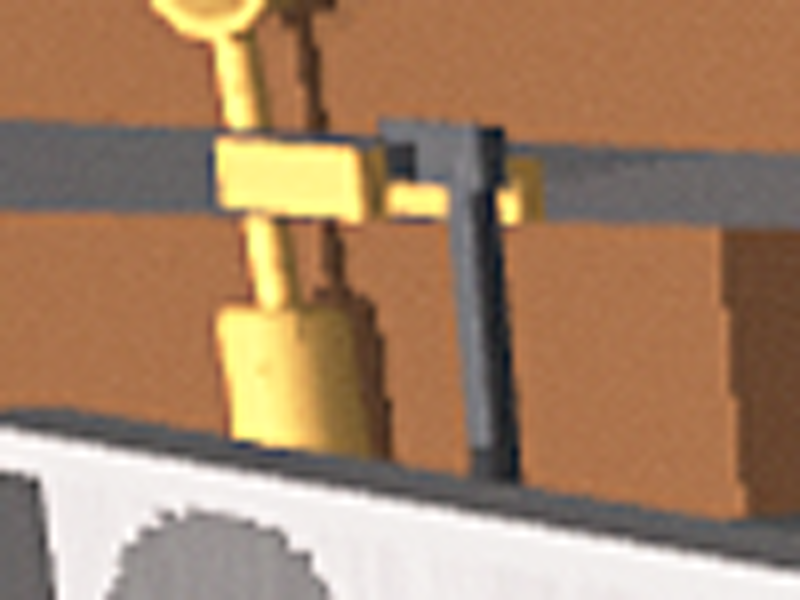

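View pics/w22e.png

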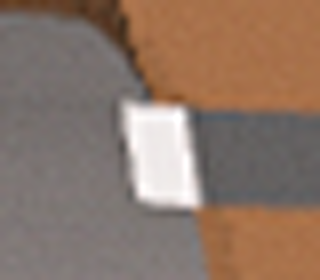

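Both lugs are clear in this view: the pointer end sits between them, nearly centred, which gives q ≈ 29 mm. The rim fit gives 27 mm. Both are in the band, so the weighed lot is set, and the last two slims go into the case.

>>> carry_out:
  series:
    - [-0.3,0,1,-1,0,0,1]
    - [-0.4,-0.3,1,-1,0,0,1]
    - [-0.4,-1,1,-1,0,0,1]
    - [-0.4,-1,1,-1,0,0,1]
    - [-0.4,-1,0.8,-1,0,0,1]
    - [-0.4,-1,0,-1,0,0,1]
    - [-0.4,-1,0,0,0,0,1]
    - [-0.3,-1,0,0,0,0,1]
    - [0,-1,0,0,0,0,1]
    - [0,-1,0,0,0,0,1]
    - [0,-1,0,0,0,0,1]
    - [0,-1,0,0,0,0,1]

```text
t: 48.85
tool_pos: [0.4658, -0.1362, 0.2367]
tool_rot: [-3.141, -0.02, -0.0]
contact_force: [1.2, -0.5, -0.3]
opening: 0.0853
```

>>> carry_out:
  series:
    - [0,-1,0,0,0,0,1]
    - [0,-1,0,0,0,0,1]
    - [0,-1,0,0,0,0,1]
    - [0,-1,0,0,0,0,1]
    - [0,-1,-0.5,0,0,0,0.75]
    - [0,-1,-1,0,0,0,0.75]
    - [0,-0.6,-1,0,0,0,0.75]
    - [0,0,-1,0,0,0,0.75]
    - [0,0,0,0,0,0,0.75]
    - [0,0,0,0,0,0,0.75]

```text
t: 49.85
tool_pos: [0.4658, -0.3, 0.1491]
tool_rot: [-3.141, -0.02, 0.001]
contact_force: [-0.8, 0.7, 0.9]
opening: 0.0641
```

```bash
python3 topc.py w23 .076
```

```text
49.95 [ 0.4669 -0.3006  0.1512] 0.06445509714272815
slim1 0.97 xy [ 0.46   -0.3837] rms 2.47
slim1 0.88 xy [ 0.3443 -0.2817] rms 3.26
slim1 0.83 xy [ 0.4682 -0.3011] rms 1.98
slim1 0.83 xy [ 0.3828 -0.4485] rms 7.1
slim1 0.74 xy [ 0.3849 -0.5157] rms 2.94
slim1 0.72 xy [ 0.3217 -0.3569] rms 9.06
```

View pics/w23o.png

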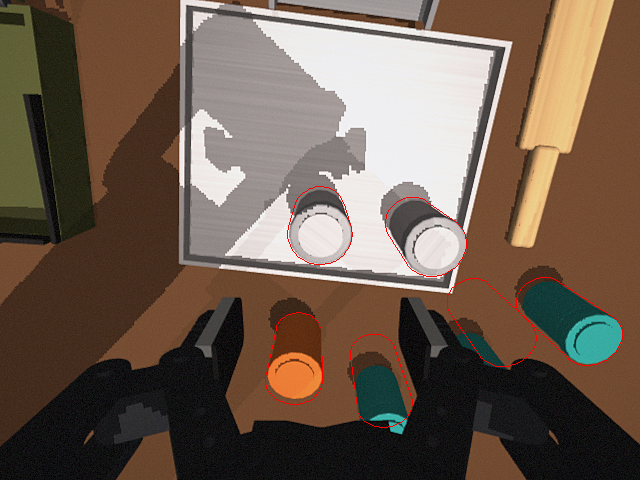

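>>> carry_out:
  series:
    - [0.05,0,-1,0,0,0,0.75]
    - [0,0,-1,0,0,0,0.75]
    - [0,0,-1,0,0,0,0.75]
    - [0,0,-1,0,0,0,0.75]
    - [0,0,-1,0,0,0,0.75]
    - [0,0,-0.4,0,0,0,0.75]
    - [0,0,0,0,0,0,0.75]
    - [0,0,0,0,0,0,0]
    - [0,0,0,0,0,0,0]
    - [0,0,0,0,0,0,0]
    - [0,0,0,0,0,0,0]

```text
t: 51.2
tool_pos: [0.4686, -0.3013, 0.0163]
tool_rot: [3.139, 0.02, 0.005]
contact_force: [-0.0, -0.0, 5.9]
opening: 0.044
```

>>> carry_out:
  series:
    - [0,0,0.5,0,0,0,0]
    - [0,0,1,0,0,0,0]
    - [0,0,1,0,0,0,0]
    - [0,0,1,0,0,0,0]
    - [0,0,1,0,0,0,0]
    - [0,0.5,1,0,0,0,0]
    - [0,1,0,0,0,0,0]
    - [0,1,0,0,0,0,0]
    - [0,1,0,0,0,0,0]
    - [0,1,0,0,0,0,0]
    - [0,1,0,0,0,0,0]
    - [0,0,0,0,0,0,0]

```text
t: 52.4
tool_pos: [0.4667, -0.1603, 0.1517]
tool_rot: [-3.14, -0.025, 0.001]
contact_force: [0.4, 0.1, -2.1]
opening: 0.0442
```

>>> carry_out:
  series:
    - [0.7,0.8,0,0,0,0,0]
    - [0.8,0.9,0,0,0,0,0]
    - [0.8,0.9,0,0,0,0,0]
    - [0.8,0.9,0,0,0,0,0]
    - [0.7,0.9,0,0,0,0,0]
    - [0,0,-1,0,0,0,0]
    - [0,0,-1,0,0,0,0]
    - [0,0,0,0,0,0,0]
    - [0,0,0,0,0,0,0]

```text
t: 53.3
tool_pos: [0.5618, -0.0532, 0.1015]
tool_rot: [-3.141, -0.019, 0.002]
contact_force: [0.6, 0.3, -0.2]
opening: 0.0442
```

```bash
python3 look.py w24
```

```text
53.3 [ 0.5618 -0.0532  0.1015] [-0.2261 -0.0148  1.8401 -0.0002  1.3175  1.3324]
jaw [ 0.0123 -0.9999] tilt -0.9999991120342381 tcp px [319.0992 276.8295]
wide1 0.81 [212.2 297.1] [0.5016 0.034  0.004 ]
slim1 0.57 [318.5 265.5] [ 0.5305 -0.0527  0.004 ]
```

View pics/w24.png

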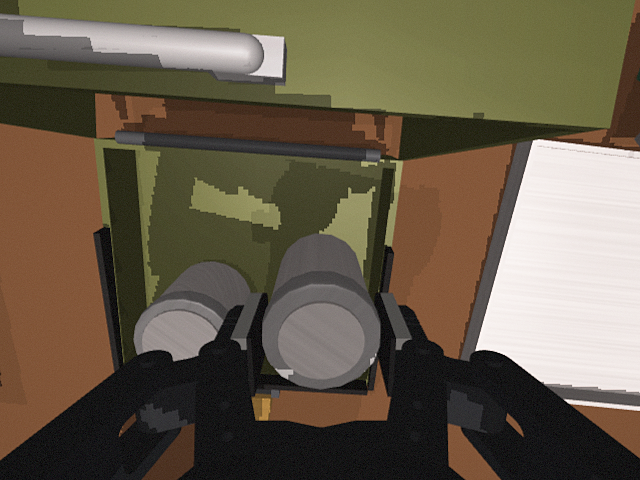

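>>> carry_out:
  series:
    - [0,0.15,-1,0,0,0,0]
    - [0,0,-1,0,0,0,0]
    - [0,0,-0.8,0,0,0,0]
    - [0,0,-0.5,0,0,0,0]
    - [0,0,0,0,0,0,0]
    - [0,0,0,0,0,0,0]

```text
t: 54.05
tool_pos: [0.5632, -0.0493, 0.0205]
tool_rot: [3.141, 0.02, 0.003]
contact_force: [0.7, -0.1, -0.4]
opening: 0.0442
```

>>> carry_out:
  series:
    - [0,0,0,0,0,0,0.65]
    - [0,0,0,0,0,0,0.65]
    - [0,0,0,0,0,0,0.65]
    - [0,0,0,0,0,0,0.65]
    - [0,0,1,0,0,0,0.65]
    - [0,0,1,0,0,0,0.65]
    - [0,0,1,0,0,0,0.75]
    - [-0.5,0,1,0,0,0,0.75]
    - [-1,-1,1,0,0,0,0.75]
    - [-1,-1,1,0,0,0,0.75]
    - [-1,-1,0,0,0,0,0.75]
    - [-0.5,-1,0,0,0,0,0.75]

```text
t: 55.25
tool_pos: [0.4615, -0.1499, 0.1708]
tool_rot: [3.14, 0.02, 0.004]
contact_force: [0.4, 0.6, -0.3]
opening: 0.0639
```

>>> carry_out:
  series:
    - [0,-1,0,0,0,0,0.75]
    - [0,-1,0,0,0,0,0.75]
    - [0,-1,0,0,0,0,0.75]
    - [0,-1,0,0,0,0,0.75]
    - [0,-1,0,0,0,0,0.75]
    - [0,-1,0,0,0,0,0.75]
    - [0,-1,0,0,0,0,0.75]
    - [0,-1,0,0,0,0,0.75]
    - [0,-1,0,0,0,0,0.75]
    - [0,-0.3,0,0,0,0,0.75]
    - [0,0,0,0,0,0,0.75]
    - [0,0,0,0,0,0,0.75]

```text
t: 56.45
tool_pos: [0.4622, -0.3807, 0.1691]
tool_rot: [-3.141, -0.021, 0.0]
contact_force: [0.2, -0.2, -0.1]
opening: 0.0639
```

```bash
python3 topc.py w25 .076; python3 -c "
from h import *
im=ctrl.get_image('side');cv2.imwrite('pics/s25.png',im['frame'])"
```

```text
56.55 [ 0.4624 -0.3804  0.1692] 0.06376054559063764
slim1 0.93 xy [ 0.3852 -0.5177] rms 3.02
slim1 0.92 xy [ 0.46   -0.3852] rms 2.36
slim1 0.79 xy [ 0.2948 -0.3628] rms 4.6
slim1 0.7 xy [ 0.3262 -0.4444] rms 6.82
slim1 0.69 xy [ 0.4136 -0.2792] rms 2.61
```

View pics/w25o.png

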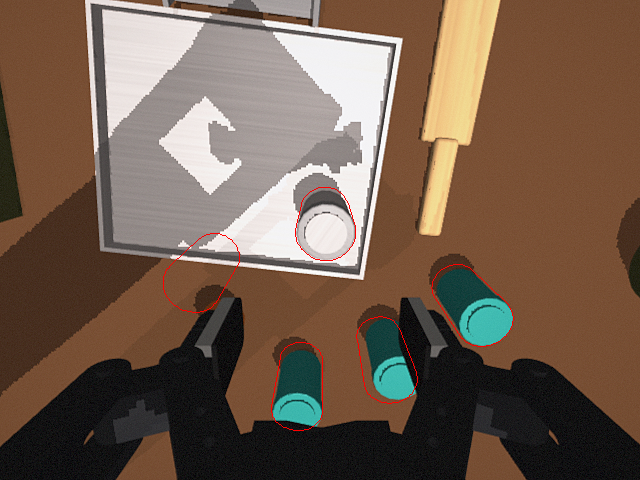

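View pics/s25.png

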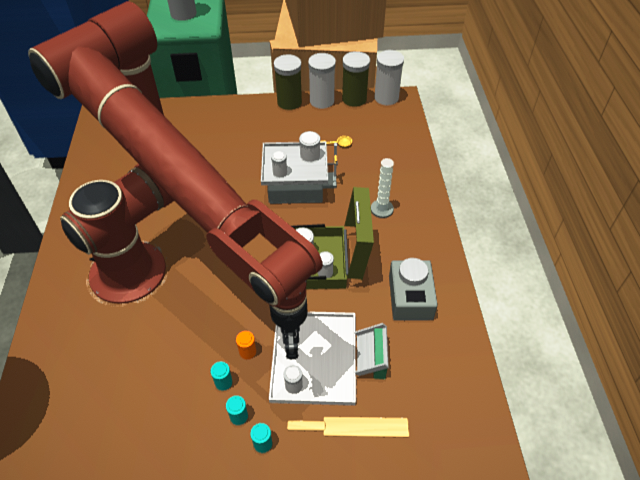

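>>> carry_out:
  series:
    - [0,-0.17,-1,0,0,0,0.75]
    - [0,0,-1,0,0,0,0.75]
    - [0,0,-1,0,0,0,0.75]
    - [0,0,-1,0,0,0,0.75]
    - [0,0,-1,0,0,0,0.75]
    - [0,0,-1,0,0,0,0.75]
    - [0,0,0,0,0,0,0.75]
    - [0,0,0,0,0,0,0]
    - [0,0,0,0,0,0,0]
    - [0,0,0,0,0,0,0]
    - [0,0,0,0,0,0,0]

```text
t: 57.85
tool_pos: [0.4629, -0.3865, 0.0206]
tool_rot: [3.14, 0.02, 0.002]
contact_force: [0.0, 0.9, 1.5]
opening: 0.0439
```

>>> carry_out:
  series:
    - [0,0,0.5,0,0,0,0]
    - [0,0,1,0,0,0,0]
    - [0,0,1,0,0,0,0]
    - [0,0,1,0,0,0,0]
    - [0,0,1,0,0,0,0]
    - [0,0.5,1,0,0,0,0]
    - [0.2,1,0,0,0,0,0]
    - [0.2,1,0,0,0,0,0]
    - [0.2,1,0,0,0,0,0]
    - [0.2,1,0,0,0,0,0]
    - [0.2,1,0,0,0,0,0]
    - [0.2,1,0,0,0,0,0]

```text
t: 59.05
tool_pos: [0.4924, -0.2223, 0.1579]
tool_rot: [3.141, 0.02, 0.002]
contact_force: [-0.6, 1.1, -1.1]
opening: 0.0442
```

>>> carry_out:
  series:
    - [0.2,1,0,0,0,0,0]
    - [0,1,0,0,0,0,0]
    - [0,1,0,0,0,0,0]
    - [0,1,0,0,0,0,0]
    - [0,1,0,0,0,0,0]
    - [0,1,0,0,0,0,0]
    - [0,1,0,0,0,0,0]
    - [0,0,0,0,0,0,0]
    - [0,0,0,0,0,0,0]

```text
t: 59.95
tool_pos: [0.4974, -0.0482, 0.1576]
tool_rot: [3.141, 0.022, 0.002]
contact_force: [0.4, -0.2, -0.8]
opening: 0.044
```

```bash
python3 look.py w26
```

```text
59.95 [ 0.4974 -0.0482  0.1576] [-0.2453 -0.2296  1.9389 -0.0005  1.4309  1.3117]
jaw [ 0.0139 -0.9999] tilt -0.9999990554319602 tcp px [319.0986 276.8297]
wide1 0.93 [229.2 207.5] [0.5002 0.0344 0.004 ]
wide1 0.58 [606.1 197.2] [ 0.5148 -0.3076  0.004 ]
slim1 0.96 [600.9 407. ] [ 0.2848 -0.3574  0.004 ]
slim1 0.67 [320.9 268.8] [ 0.4415 -0.0502  0.004 ]
slim1 0.64 [539.3 355.8] [ 0.3481 -0.2782  0.004 ]
slim1 0.58 [320.5 135.6] [ 0.5646 -0.048   0.004 ]
```

View pics/w26.png

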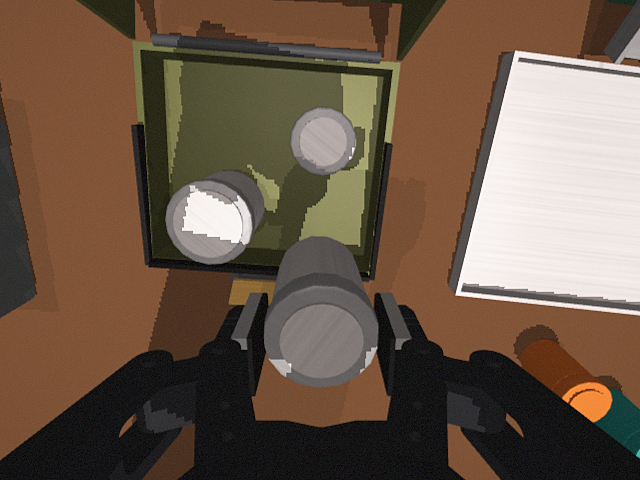

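>>> carry_out:
  series:
    - [0.1,0,-1,0,0,0,0]
    - [0,0,-1,0,0,0,0]
    - [0,0,-1,0,0,0,0]
    - [0,0,-1,0,0,0,0]
    - [0,0,-0.7,0,0,0,0]
    - [0,0,-0.4,0,0,0,0]
    - [0,0,-0.2,0,0,0,0]
    - [0,0,0,0,0,0,0]
    - [0,0,0,0,0,0,0]

```text
t: 61.0
tool_pos: [0.5006, -0.0486, 0.0252]
tool_rot: [3.141, 0.02, 0.003]
contact_force: [-0.4, -0.1, 0.0]
opening: 0.0439
```

>>> carry_out:
  series:
    - [0,0,0,0,0,0,0.65]
    - [0,0,0,0,0,0,0.65]
    - [0,0,0,0,0,0,0.65]
    - [0,0,0,0,0,0,0.65]
    - [0,0,1,0,0,0,0.65]
    - [0,0,1,0,0,0,0.65]
    - [0,0,1,0,0,0,0.65]
    - [0,0,1,0,0,0,0]
    - [0,0,1,0,0,0,0]
    - [0,0,1,0,0,0,0]
    - [0,0,1,0,0,0,0]
    - [0,0,1,0,0,0,0]

```text
t: 62.2
tool_pos: [0.4996, -0.0482, 0.2253]
tool_rot: [3.141, 0.02, 0.0]
contact_force: [-0.6, 0.1, -0.2]
opening: 0.0003
```

```bash
python3 look.py w27
python3 - <<'E'
from h import *
im=ctrl.get_image('side');cv2.imwrite('pics/s27.png',im['frame'])
E
```

```text
62.2 [ 0.4996 -0.0482  0.2253] [-0.2445 -0.2648  1.8551 -0.      1.551   1.3134]
jaw [ 0.0129 -0.9999] tilt -0.9999999611790397 tcp px [319.0993 276.8299]
wide1 0.81 [242.7 196.1] [0.5004 0.0358 0.004 ]
slim1 0.81 [323.  132.7] [ 0.5679 -0.0505  0.004 ]
slim1 0.72 [562.2 364.4] [ 0.2922 -0.3558  0.004 ]
slim1 0.58 [320.8 196.1] [ 0.5016 -0.0491  0.004 ]
slim1 0.58 [509.6 324.9] [ 0.3471 -0.2805  0.004 ]
```

View pics/w27.png

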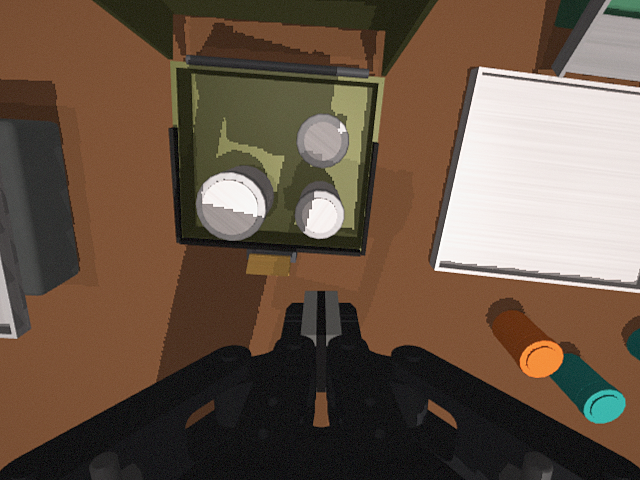

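View pics/s27.png

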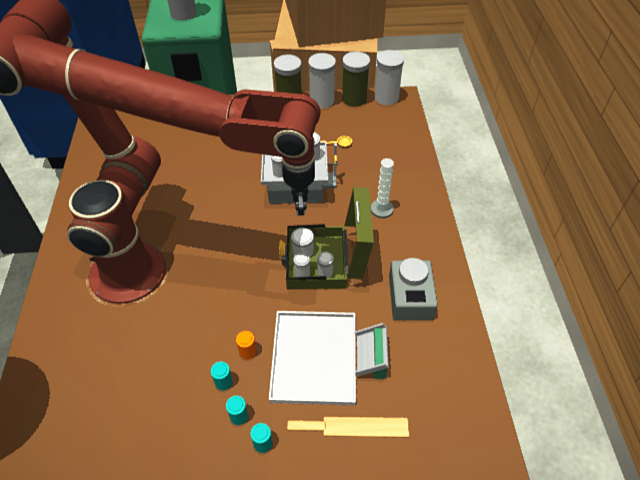

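All three remaining tins now stand in the case and the tray is empty. Next is the lid: go over it with the fingers shut and come down behind it, at x ≈ 0.735.

>>> carry_out:
  series:
    - [0.2,0,1,0,0,0,0]
    - [1,0.2,0.3,0,0,0,0]
    - [1,0.2,0,0,0,0,0]
    - [1,0.2,0,0,0,0,0]
    - [1,0.2,0,0,0,0,0]
    - [1,0.2,0,0,0,0,0]
    - [1,0.2,0,0,0,0,0]
    - [1,0.2,0,0,0,0,0]
    - [1,0,0,0,0,0,0]
    - [1,0,0,0,0,0,0]
    - [0.2,0,0,0,0,0,0]
    - [0,0,0,0,0,0,0]

```text
t: 63.6
tool_pos: [0.7341, -0.0132, 0.254]
tool_rot: [-3.141, -0.02, 0.006]
contact_force: [-0.0, -0.1, -0.5]
opening: 0.0002
```

```bash
python3 look.py w28
python3 - <<'E'
from h import *
im=ctrl.get_image('side');cv2.imwrite('pics/s28.png',cv2.resize(im['frame'][80:330,230:470],None,fx=2.4,fy=2.4))
E
```

```text
63.6 [ 0.7341 -0.0132  0.254 ] [-0.1192  0.2833  1.2566 -0.      1.6058  1.4388]
jaw [ 0.0129 -0.9999] tilt -0.9999918623014935 tcp px [319.098  276.8265]
```

View pics/s28.png

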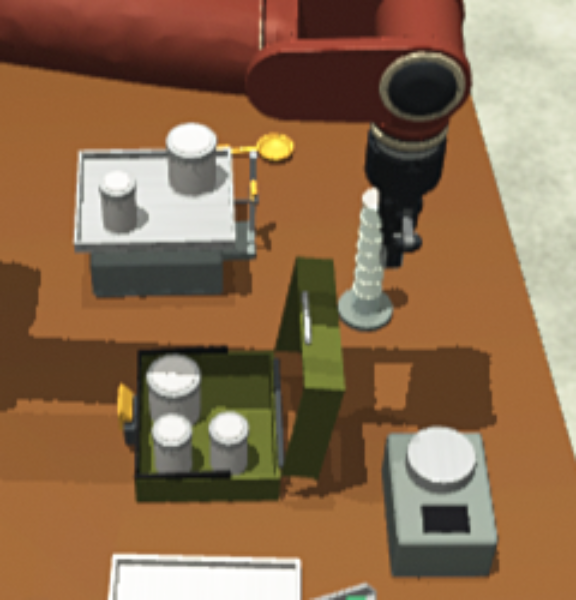

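View pics/w28.png

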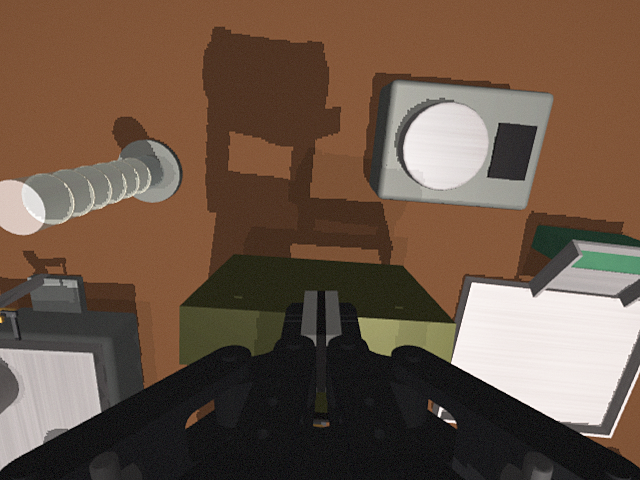

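>>> carry_out:
  series:
    - [0,0,-1,0,0,0,0]
    - [0,0,-1,0,0,0,0]
    - [0,0,-1,0,0,0,0]
    - [0,0,-1,0,0,0,0]
    - [0,0,-1,0,0,0,0]
    - [0,0,0,0,0,0,0]

```text
t: 64.4
tool_pos: [0.7311, -0.0129, 0.1268]
tool_rot: [-3.14, -0.02, 0.013]
contact_force: [-0.4, 0.6, -1.2]
opening: 0.0004
```

>>> carry_out:
  series:
    - [-0.5,0,0,0,0,0,0]
    - [-0.5,0,0,0,0,0,0]
    - [-0.5,0,0,0,0,0,0]
    - [-0.5,0,0.1,0,0,0,0]
    - [-0.5,0,0.1,0,0,0,0]
    - [-0.5,0,0.1,0,0,0,0]
    - [0,0,0,0,0,0,0]

```text
t: 65.1
tool_pos: [0.6603, -0.0132, 0.1428]
tool_rot: [3.141, 0.02, 0.007]
contact_force: [-0.0, 0.4, -0.3]
opening: 0.0004
```

```bash
python3 look.py w29
python3 - <<'E'
from h import *
im=ctrl.get_image('side');cv2.imwrite('pics/s29.png',cv2.resize(im['frame'][80:330,230:470],None,fx=2.4,fy=2.4))
E
```

```text
65.1 [ 0.6603 -0.0132  0.1428] [-0.1326  0.1657  1.5778  0.0001  1.3932  1.4252]
jaw [ 0.0129 -0.9999] tilt -0.9999885289585732 tcp px [319.1007 276.8333]
```

View pics/s29.png

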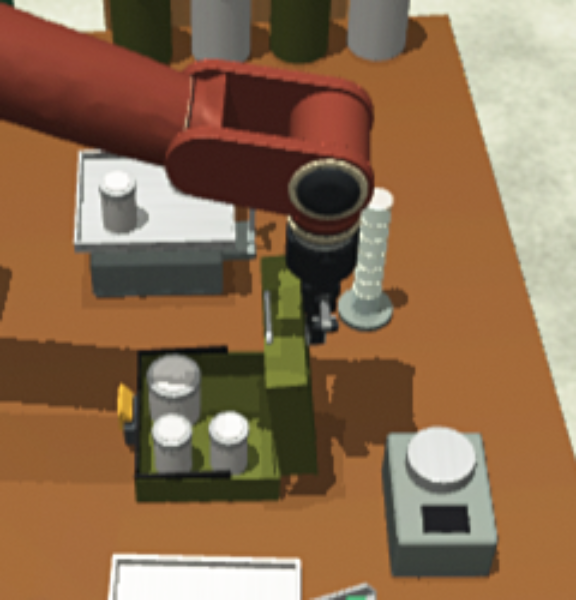

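>>> carry_out:
  series:
    - [-0.5,0,0.25,0,0,0,0]
    - [-0.5,0,0.25,0,0,0,0]
    - [-0.5,0,0,0,0,0,0]
    - [-0.6,0,-0.1,0,0,0,0]
    - [-0.6,0,-0.1,0,0,0,0]
    - [-0.6,0,-0.2,0,0,0,0]
    - [-0.5,0,-0.3,0,0,0,0]
    - [-0.5,0,-0.3,0,0,0,0]
    - [-0.5,0,-0.3,0,0,0,0]
    - [-0.5,0,-0.4,0,0,0,0]
    - [0,0,0,0,0,0,0]

```text
t: 66.4
tool_pos: [0.5252, -0.0131, 0.1072]
tool_rot: [-3.141, -0.02, 0.007]
contact_force: [-0.2, 0.5, -0.1]
opening: -0.0003
```

```bash
python3 look.py w30
python3 - <<'E'
from h import *
im=ctrl.get_image('side');cv2.imwrite('pics/s30.png',cv2.resize(im['frame'][80:330,230:470],None,fx=2.4,fy=2.4))
E
```

```text
66.4 [ 0.5252 -0.0131  0.1072] [-0.1665 -0.1135  1.9241 -0.0002  1.3353  1.3917]
jaw [ 0.0126 -0.9999] tilt -0.9999907859636883 tcp px [319.0981 276.8265]
slim1 0.9 [599.4 409.1] [ 0.3523 -0.2749  0.004 ]
```

View pics/s30.png

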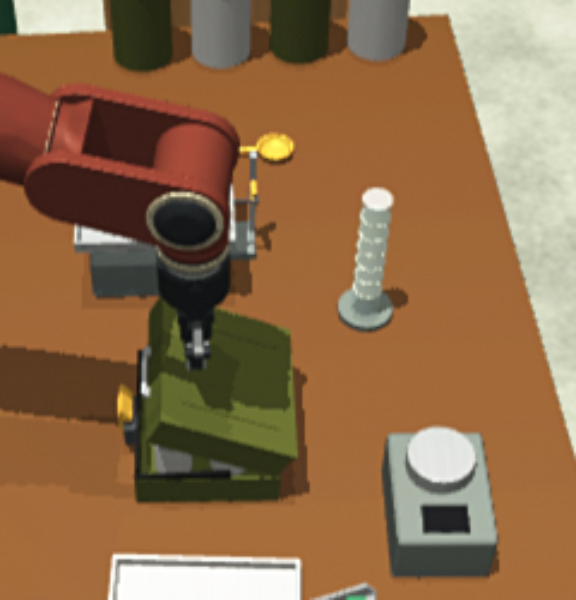

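>>> carry_out:
  series:
    - [-0.4,0,-0.55,0,0,0,0]
    - [-0.4,0,-0.55,0,0,0,0]
    - [-0.2,0,-0.5,0,0,0,0]
    - [-0.2,0,-0.4,0,0,0,0]
    - [0,0,0,0,0,0,0]

```text
t: 67.1
tool_pos: [0.4981, -0.0133, 0.0595]
tool_rot: [-3.141, -0.02, -0.003]
contact_force: [0.2, 0.4, 1.0]
opening: -0.0002
```

>>> carry_out:
  series:
    - [-0.1,0,-0.2,0,0,0,0]
    - [0,0,0,0,0,0,0]

```text
t: 67.3
tool_pos: [0.497, -0.0133, 0.0561]
tool_rot: [-3.141, -0.02, -0.007]
contact_force: [1.7, 1.2, 6.3]
opening: -0.0001
```

>>> carry_out:
  series:
    - [0,0,-0.12,0,0,0,0]
    - [0,0,0,0,0,0,0]

```text
t: 67.5
tool_pos: [0.4962, -0.0132, 0.0537]
tool_rot: [-3.141, -0.02, -0.003]
contact_force: [-3.5, 2.0, 11.4]
opening: 0.0001
```

>>> carry_out:
  series:
    - [0,0,-0.12,0,0,0,0]
    - [0,0,0,0,0,0,0]

```text
t: 67.7
tool_pos: [0.4953, -0.0132, 0.0514]
tool_rot: [-3.141, -0.021, 0.002]
contact_force: [-8.8, 1.9, 18.7]
opening: -0.0
```

>>> carry_out:
  series:
    - [0,0,-0.12,0,0,0,0]
    - [0,0,0,0,0,0,0]

```text
t: 67.9
tool_pos: [0.4949, -0.0131, 0.0499]
tool_rot: [-3.141, -0.021, 0.005]
contact_force: [-17.1, 2.2, 28.2]
opening: 0.0002
```

>>> carry_out:
  series:
    - [0,0,-0.12,0,0,0,0]
    - [0,0,0,0,0,0,0]

```text
t: 68.1
tool_pos: [0.4948, -0.0132, 0.0497]
tool_rot: [-3.141, -0.021, 0.008]
contact_force: [-24.8, 3.7, 44.4]
opening: -0.0
```

Run:
```python
from h import *
im=ctrl.get_image('side');cv2.imwrite('pics/s31.png',cv2.resize(im['frame'][200:310,260:380],None,fx=5,fy=5,interpolation=cv2.INTER_CUBIC))
```

```text
(no output)
```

View pics/s31.png

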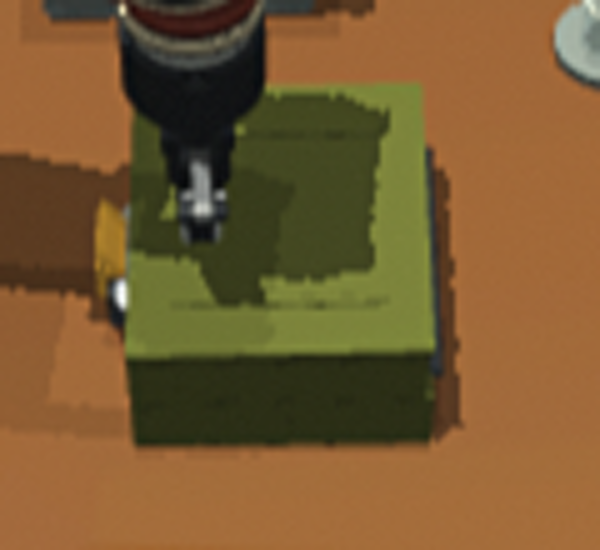

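>>> carry_out:
  series:
    - [0,0,0.5,0,0,0,0]
    - [0,0,1,0,0,0,0]
    - [-0.5,0,1,0,0,0,0]
    - [-1,0,1,0,0,0,0]
    - [-1,0,1,0,0,0,0]
    - [0,0,1,0,0,0,0]
    - [0,0,1,0,0,0,0]
    - [0,0,0,0,0,0,0]
    - [0,0,0,0,0,0,0]

```text
t: 69.05
tool_pos: [0.4325, -0.0134, 0.2047]
tool_rot: [3.141, 0.02, 0.001]
contact_force: [-0.8, -0.6, -0.6]
opening: -0.0
```

```bash
python3 look.py w32
python3 - <<'E'
from h import *
im=ctrl.get_image('side');cv2.imwrite('pics/s32f.png',im['frame']);cv2.imwrite('pics/s32.png',cv2.resize(im['frame'][200:310,260:380],None,fx=5,fy=5,interpolation=cv2.INTER_CUBIC))
E
```

```text
69.05 [ 0.4325 -0.0134  0.2047] [-0.2031 -0.4431  2.024  -0.0001  1.5599  1.3549]
jaw [ 0.0127 -0.9999] tilt -0.9999997390732256 tcp px [319.0995 276.8305]
slim1 0.8 [558.9 281.3] [ 0.3467 -0.2795  0.004 ]
slim1 0.57 [616.8 329.8] [ 0.287  -0.3588  0.004 ]
```

View pics/s32.png

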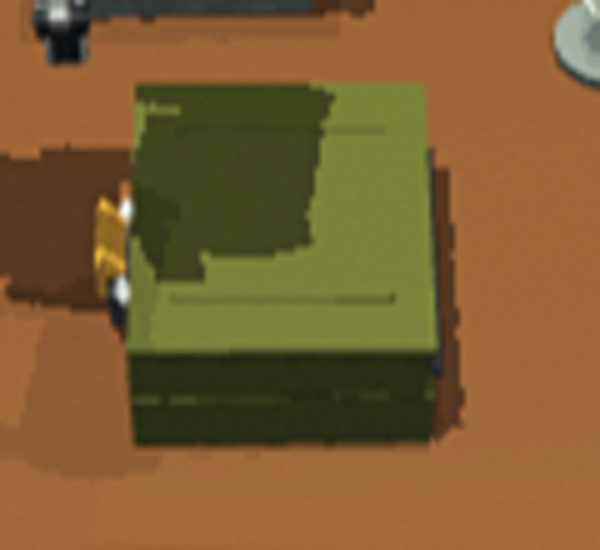

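View pics/w32.png

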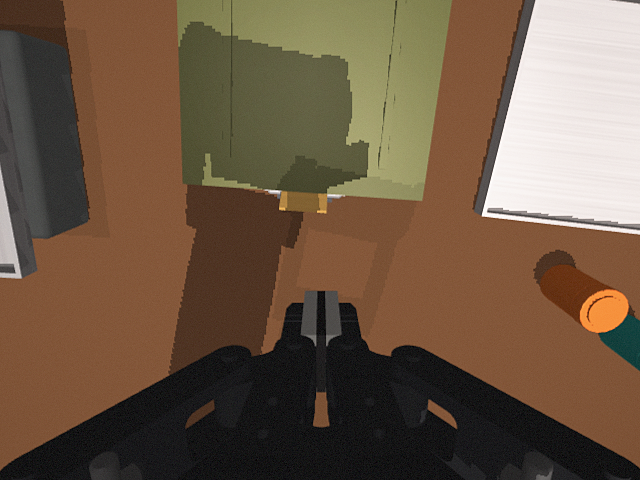

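>>> carry_out:
  series:
    - [1,0,-1,0,0,0,0]
    - [1,0,-1,0,0,0,0]
    - [0.5,0,-1,0,0,0,0]
    - [0,0,-1,0,0,0,0]
    - [0,0,-1,0,0,0,0]
    - [0,0,-0.4,0,0,0,0]
    - [0,0,0,0,0,0,0]
    - [0,0,0,0,0,0,0]

```text
t: 70.05
tool_pos: [0.4951, -0.0133, 0.0703]
tool_rot: [3.141, 0.02, 0.001]
contact_force: [-0.3, -0.0, 0.5]
opening: -0.0002
```

>>> carry_out:
  series:
    - [0,0,-0.2,0,0,0,0]
    - [0,0,0,0,0,0,0]

```text
t: 70.25
tool_pos: [0.4952, -0.0133, 0.0654]
tool_rot: [3.141, 0.02, 0.002]
contact_force: [-0.1, -0.3, 0.0]
opening: -0.0001
```

>>> carry_out:
  series:
    - [0,0,-0.12,0,0,0,0]
    - [0,0,0,0,0,0,0]

```text
t: 70.45
tool_pos: [0.4947, -0.0132, 0.0617]
tool_rot: [-3.142, -0.02, -0.0]
contact_force: [-0.1, 0.2, -0.7]
opening: 0.0002
```

>>> carry_out:
  series:
    - [0,0,-0.12,0,0,0,0]
    - [0,0,0,0,0,0,0]

```text
t: 70.65
tool_pos: [0.4944, -0.0132, 0.0583]
tool_rot: [-3.141, -0.02, 0.001]
contact_force: [-0.6, 0.8, -1.1]
opening: -0.0003
```

>>> carry_out:
  series:
    - [0,0,-0.1,0,0,0,0]
    - [0,0,0,0,0,0,0]

```text
t: 70.85
tool_pos: [0.4944, -0.0132, 0.0558]
tool_rot: [-3.141, -0.02, 0.001]
contact_force: [-0.0, -0.3, -0.9]
opening: -0.0002
```

>>> carry_out:
  series:
    - [0,0,-0.06,0,0,0,0]
    - [0,0,0,0,0,0,0]

```text
t: 71.05
tool_pos: [0.4946, -0.0132, 0.0545]
tool_rot: [-3.141, -0.02, 0.001]
contact_force: [-0.1, 0.2, -0.4]
opening: -0.0001
```

>>> carry_out:
  series:
    - [0,0,-0.06,0,0,0,0]
    - [0,0,0,0,0,0,0]

```text
t: 71.25
tool_pos: [0.4949, -0.0133, 0.0539]
tool_rot: [3.142, 0.02, -0.0]
contact_force: [-3.4, -0.2, 5.0]
opening: -0.0002
```

>>> carry_out:
  series:
    - [0,0,-0.06,0,0,0,0]
    - [0,0,0,0,0,0,0]

```text
t: 71.45
tool_pos: [0.4948, -0.0133, 0.0538]
tool_rot: [3.141, 0.02, -0.001]
contact_force: [-7.1, 0.5, 12.4]
opening: -0.0001
```

The lid top now meets the fingertips at TCP z = 0.054. Fully closed should be about 0.052, so θ ≈ 0.015. It holds against the gasket preload, which matches a latched lid. Now I'll back off and do the final checks.

>>> carry_out:
  series:
    - [0,0,0.5,0,0,0,0]
    - [0,0,1,0,0,0,0]
    - [0,0,1,0,0,0,0]
    - [0,0,1,0,0,0,0]
    - [0,0,1,0,0,0,0]
    - [0,0,1,0,0,0,0]
    - [0,0,1,0,0,0,0]
    - [0,0,1,0,0,0,0]
    - [-0.5,-1,0.5,0,0,0,0]
    - [-0.5,-1,0,0,0,0,0]
    - [-0.5,-1,0,0,0,0,0]
    - [-0.5,-1,0,0,0,0,0]

```text
t: 72.65
tool_pos: [0.4443, -0.1141, 0.2522]
tool_rot: [3.141, 0.021, 0.002]
contact_force: [0.1, 0.5, -0.2]
opening: -0.0001
```

>>> carry_out:
  series:
    - [-0.5,-1,0,0,0,0,0]
    - [-0.5,-1,0,0,0,0,0]
    - [0,0,0,0,0,0,0]
    - [0,0,0,0,0,0,0]
    - [0,0,0,0,0,0,0]

```text
t: 73.15
tool_pos: [0.42, -0.1627, 0.2518]
tool_rot: [-3.141, -0.021, -0.001]
contact_force: [-0.8, -0.6, -0.2]
opening: 0.0002
```

```bash
python3 look.py w33
python3 - <<'E'
from h import *
s=ctrl.get_image('side');cv2.imwrite('pics/s33.png',s['frame'])
t=ctrl.get_image('top');cv2.imwrite('pics/t33.png',t['frame'])
g=cv2.cvtColor(s['frame'],cv2.COLOR_BGR2GRAY).astype(float)
print('  ptr',g[154:170,328:333].mean(1).round(1))
for n in ['cylinder','meter','scoop','paddle','lid_front','wide1','slim1']:
    print(n,[(p,u.round(1)) for p,u in marks(s,n)][:5],[(p,u.round(1)) for p,u in marks(t,n)][:2])
cv2.imwrite('pics/s33c.png',cv2.resize(s['frame'][110:310,250:390],None,fx=4,fy=3,interpolation=cv2.INTER_CUBIC))
E
```

```text
73.15 [ 0.42   -0.1627  0.2518] [-0.5352 -0.4106  1.924   0.0004  1.6279  1.0221]
jaw [ 0.0135 -0.9999] tilt -0.999999894319102 tcp px [319.0991 276.8288]
wide1 0.5 [141.9 167.8] [0.4467 0.0397 0.004 ]
slim1 0.94 [550.2 275. ] [ 0.3228 -0.4492  0.004 ]
slim1 0.84 [618.2 227.4] [ 0.3848 -0.5181  0.004 ]
slim1 0.69 [414.5 253.4] [ 0.3486 -0.2787  0.004 ]
  ptr [110.6 111.  110.4 110.8 109.8 111.  110.4 111.8 111.8  90.   59.4  55.
  61.2  62.8  63.2  62.6]
cylinder [(0.84, array([385.9, 208.5]))] [(0.6, array([267.1, 171. ]))]
meter [(0.98, array([407.7, 298.3]))] [(0.69, array([310.4, 261. ])), (0.61, array([366.6, 174.6]))]
scoop [] [(0.95, array([170.1, 206.9]))]
paddle [(0.55, array([366. , 428.8]))] [(0.73, array([470.6, 235. ])), (0.65, array([309.2, 264.7]))]
lid_front [(0.92, array([282.9, 243. ]))] [(0.61, array([311.4, 262.6]))]
wide1 [(0.81, array([312.7, 156.3])), (0.74, array([297.3, 162.2]))] [(0.74, array([202.6, 222.2]))]
slim1 [(0.95, array([222.5, 382.9])), (0.78, array([264.3, 444.2])), (0.66, array([249. , 353.7])), (0.62, array([241.2, 413.8])), (0.48, array([280.6, 172.1]))] [(0.83, array([421.3, 333.6])), (0.78, array([473.6, 310.8]))]
```

View pics/s33c.png

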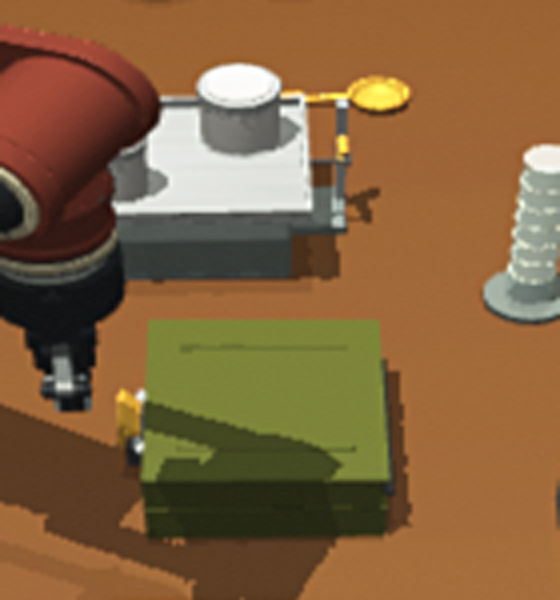

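View pics/t33.png

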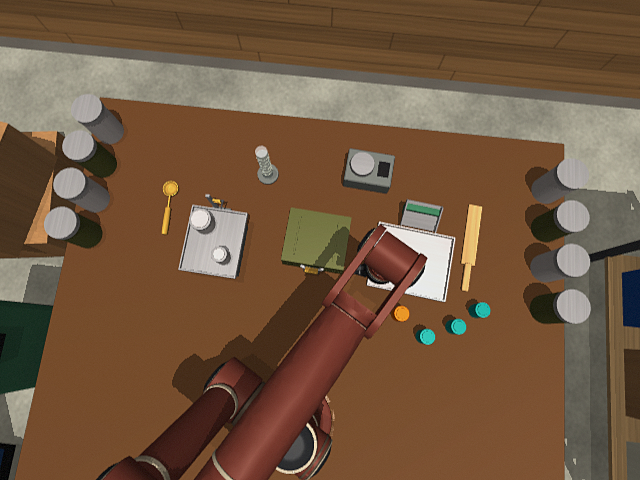

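Final views agree with the earlier ones:
- The lid is flat, with the brass catch over the bar.
- The tray is empty.
- One wide and one slim tin stand on the pan, and the pointer has not moved since the last check.
- The bystanders are in place.
- The arm is clear of everything.

Handing in.

Run:
```python
from station import ctrl
print(ctrl.finish_job()); print(ctrl.get_obs()['t'])
```

```text
the job is handed in; nothing more can be done
None
the job is handed in; nothing more can be done
```

I handed the job in at about 73 s. One wide and one slim tin are left on the pan, the other wide and two slims stand in the case, and the lid is shut and latched. No verdict came back.

**Weighing:** I first put both wide tins on the pan. That measured about 34 mm, right at the upper limit. I moved one wide into the case and added a slim instead.

**Last checks:**
- **Pan:** the close view showed the pointer between the brass lugs. The pointer and lugs gave about 29 mm, while fitting the pan rim gave about 27 mm. The two differ by 2 mm, but both are within 26–34 mm.
- **Lid:** when I touched it again after letting go, it sat at about 0.015 rad. It held against the gasket's push, and the catch looked back at its rest position.
- **Everything else:** the tray is empty, the bystanders look unmoved, and the orange and turquoise look-alikes were not touched. The arm was clear of everything.

**Disagreements along the way:**
- **Fingertips:** they end about 37 mm short of the stated TCP. My first grasp closed above the tin because of this, and I allowed for it afterwards.
- **Fixed cameras:** they placed the scale about 4 mm off from the wrist camera. I trusted the wrist camera because it matched the gauge column.

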